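# Gauge the bearing balls and put them in the pot

## Robot

A 7-joint arm with a two-finger parallel gripper is mounted at the origin on the work surface. World frame = base frame: x ahead of the robot, y to its left, z up, the work surface at z = 0. Lengths are in m, angles in rad, forces in N, time in s.
With the tool pointing down it reaches from about 0.425 to 0.875 m from the base axis. Payload 4.7 kg.
Tool frame: the origin (TCP) lies at the very end of the fingers, on their centre line; the grasp point (between the pads) lies 19 mm behind it; z points along the fingers, y is the line along which they close (so a half turn about z gives the same grasp; the last joint's range is limited). The gripper opens to 87 mm and grips with 3 to 60 N. Pads are 19 mm wide; open, the fingers measure 117 mm over their backs; the gripper's body (75 mm by 190 mm) begins 51 mm behind the grasp point.
Start: joints at [1.216, 0.321, -0.07, 1.45, 0.023, 1.371, -0.057], TCP at [0.234, -0.606, 0.223] pointing down, gripper open.
Joint ranges: [-2.86, 2.86], [-0.3, 2.09], [-1.38, 1.24], [0.06, 2.45], [-1.56, 4.7], [0.09, 2.05], [-2.69, 2.69]. Speed limits (rad/s): [2.57, 2.57, 3.14, 3.14, 3.14, 3.14, 3.14].

## Interface

Orientations are given as a rotation vector (axis times angle).
In Python, from bench import ctrl, vision gives the robot as it stands.
- The arm moves only by the tool jog_arm, never from a script. Its argument "increments" is a list of rows, each an object of numbers: "tx", "ty", "tz": the shift along the tool's x, y, z in mm; "wx", "wy", "wz": the turn, a rotation vector about the tool's x, y, z in rad; "gripper": the opening, from 0 (shut) to 1 (fully open). In form: [{"tx": .., "ty": .., "tz": .., "wx": .., "wy": .., "wz": .., "gripper": ..}, ...]. A call has exactly 5 rows; each row is the pose to reach, as a shift and turn from the pose commanded when the call began, along the tool's axes at that moment; what a row does not reach only later rows make up. A row lasts 1/12 s, in which the tool goes at most 41.7 mm and 7.16 degrees, less where a joint would pass 70% of its speed; a pose out of reach is approached as far as the arm can. A call with a gripper value outside its range is refused whole. The fingers move at their own pace and stop on an object; "grip_force" is the grip in N (left out, the last holds). Time passes only in rows, so rows that repeat a pose let the fingers close, or fill a call up. It gives the time, the measured TCP pose, the force, the opening and the grip force at its end, in the units of the state.
- ctrl.get_state(): the state, without advancing time (a new reading comes with each control period).
- vision.get_image(name): name is "scene" or "top"; returns a dict with "color" (400x640x3 uint8, blue, green, red), "fx", "fy", "cx", "cy" (pixels), "extrinsics" (4x4, takes a point from world to camera coordinates). Camera axes: x right, y down, z forward; pixel columns grow to the right and rows downward; lengths in m; the calibration is good to about 2 mm. A picture is of the moment at which its call begins. There is no depth.
- ctrl.close_job(): hands the job in; it is judged then, once.
Trained networks look in the newest picture that a camera, given by its name, has taken for a name from the list of things; names that differ only in an ending like _2 or _b are one class to them, and where a whole thing is asked for, a point or a joint stands for the part that bears it (a point fixed in the world has none). Each returns a list of dicts, best first, with "conf" (0 to 1); they miss things now and then, are a little off and sometimes report something else, mostly with a low value. They report only what shows in the picture. A call takes as long as a camera call. They do not tell look-alikes from the thing itself.
- vision.spot_in(camera, thing): "bbox" ([left, top, right, bottom] in pixels, round what is visible of it).
The state is a dict: "time": time; "joint_positions": joint angles; "qd": joint speeds; "joint_torque": joint torques, N m; "position": TCP position; "tool_rot": TCP orientation; "ft_force": force on the tool from outside, world axes, zero at the start; "torque": the same for the moment, N m; "grip_width": opening from 0.0 (shut) to 1.0 (fully open); "grip_force": force on a finger pad.
Only numpy, scipy, OpenCV 4.12 (cv2) and the standard library are available. Lean on these libraries where they do the work, as an engineer would, in place of code of your own. Each camera call takes 0.05 s, during which the arm holds its last target. There are 200 camera calls.

## Task

Check the steering-joint bearing balls waiting on the rack, two or three of them, in the bench caliper, the largest first and then in order of size: lift each off its post, lay it flat between the jaws and slide the jaw shut until the sprung tip is plainly pressed in for a moment, without forcing it. After its check each ball is to be lowered gently into the deep pot, not dropped; finish with the caliper slid fully shut, the pot standing upright on the bench and the other things there left alone.

Things in the scene. Friction and masses are not known exactly. Their poses are not given: they have to be found in the camera images.
- ball_large_c (a point): centre (half-way up, on the bore axis) of the large steel bearing ball: a ball of 48 mm diameter cut flat at both poles to 34 mm height, with a 16 mm bore along its own z. At the start it lies flat (bore upright) over a rack post. May be absent.
- ball_medium_c (a point): centre (half-way up, on the bore axis) of the medium steel bearing ball: a ball of 42 mm diameter cut flat at both poles to 30 mm height, with a 16 mm bore along its own z. At the start it lies flat (bore upright) over a rack post. May be absent.
- ball_small_c (a point): centre (half-way up, on the bore axis) of the small steel bearing ball: a ball of 36 mm diameter cut flat at both poles to 26 mm height, with a 16 mm bore along its own z. At the start it lies flat (bore upright) over a rack post. May be absent.
- ball_large: the same large bearing ball as a body; origin at the centre of its lower flat, 17 mm below its centre. Mass 100 to 400 g.
- ball_medium: the same medium bearing ball as a body; origin at the centre of its lower flat, 15 mm below its centre. Mass 100 to 400 g.
- ball_small: the same small bearing ball as a body; origin at the centre of its lower flat, 13 mm below its centre. Mass 100 to 400 g.
- rack: fixed plywood bar 235 x 75 x 15 mm with three upright steel posts at x = -75, 0 and +75 mm along its own x (y = 0): each post has a shoulder of 22 mm diameter up to 25 mm above the bench, on which the ball lies, and a 10 mm pin above it that ends 67 mm above the bench. Origin: centre of its underside on the bench, z up.
- caliper: fixed bench caliper; origin: centre of the underside of its 170 x 170 x 12 mm grey base plate on the bench, z up. The jaws slide along its own y; the beam (14 mm wide, top 38 mm above the bench) runs along y at x = +60 mm. The measuring line is at x = -30 mm: a ball is laid flat on the base plate there, between anvil and tip.
- anvil: fixed steel jaw of the caliper, same origin and axes as the caliper. Its flat measuring face is at y = -65 mm and looks to +y, from x = -45 mm to the beam, top 42 mm above the bench.
- rest (a point): point on the top of the caliper's base plate (12 mm above the bench), on the measuring line at the anvil's face; same axes as the caliper. A ball touching the anvil has its centre its own radius away along +y and half its height up.
- jaw (a joint): sliding jaw: the gap in m between the anvil's face and the (unpressed) tip's face, 0 fully shut to 0.070 fully open; it moves along the caliper's +y as it opens and stays where it is left (about 3 N friction). Jaw arm 14 mm thick, its face 18 mm behind the tip's face, top 42 mm above the bench.
- tip (a joint): sprung contact tip on the jaw, 26 mm wide and 15 to 39 mm above the bench: how far it is pressed back into the jaw in m, 0 free to 0.010 full travel; spring 1.2 N per mm. It shows the measuring force, part of which goes into the ball's friction on the base: the check registers for certain when the ball rests against the anvil and the tip stays pressed in by 4 mm (5 N) or more for half a second.
- tip_pad: the steel contact pad of the sprung tip, 26 x 6 x 24 mm, moving with tip and jaw; its origin lies at the caliper's origin when the jaw is shut and the tip free.
- jaw_grip (a point): point at which to hold the black upright thumb post on the sliding jaw (18 x 18 mm, sides along the caliper's axes, 50 to 94 mm above the bench); the point is on its axis 76 mm above the bench and moves with the jaw; it is at y = -25 mm + the gap in the caliper's frame, x = +60 mm.
- pot: loose deep round aluminium pot, 82 mm high, outer diameter 172 mm at the foot and 184 mm at the rim, wall 4 mm, inner floor 5 mm above its underside; about 1 kg. Origin: centre of its underside.
- pot_floor (a point): centre of the pot's inner floor, 5 mm above its underside.
- pen_tub: bystander: orange tub of 76 mm diameter, 55 mm high, with pens (110 mm high); origin under its centre.
- bracket: bystander: dark steel angle bracket, 90 x 50 x 60 mm; origin under its centre.
- motor: bystander: upright steel motor can, 84 mm diameter, 107 mm high; origin under its centre.
Things that resemble listed ones, but are neither listed nor needed, are in the scene too. What is shaped like the ball_large but pink or purple is not meant.

How it is judged:
On the way, in this order (a step that is already met when the one before it is completed fails the run):
1. large ball lies flat on the caliper's base, squeezed between the tip (over 3 N) and the anvil (over 1 N) (contact force between tip_pad and ball_large above 3 N and contact force between anvil and ball_large above 1 N and angle between ball_large's own z axis and vertical below 0.2 rad), for 0.3 s.
2. medium ball lies flat on the caliper's base, squeezed between the tip (over 3 N) and the anvil (over 1 N) (contact force between tip_pad and ball_medium above 3 N and contact force between anvil and ball_medium above 1 N and angle between ball_medium's own z axis and vertical below 0.2 rad), for 0.3 s.
3. small ball lies flat on the caliper's base, squeezed between the tip (over 3 N) and the anvil (over 1 N) (contact force between tip_pad and ball_small above 3 N and contact force between anvil and ball_small above 1 N and angle between ball_small's own z axis and vertical below 0.2 rad), for 0.3 s.
At the end, for the whole second after the job is handed in: Every ball that is present lies at rest inside the pot (centre within 85 mm of the pot's axis and 5 to 65 mm above its inner floor), the pot stands upright on the bench (within 0.1 rad), and the caliper is slid shut to a gap under 4 mm (horizontal distance between each of ball_large_c, ball_medium_c, ball_small_c and pot_floor below 0.085 m and z of ball_large_c in the frame of pot_floor between 0.005 and 0.065 m and linear speed of each of ball_large, ball_medium, ball_small below 0.03 m/s and z of ball_medium_c in the frame of pot_floor between 0.005 and 0.065 m and z of ball_small_c in the frame of pot_floor between 0.005 and 0.065 m and angle between pot's own z axis and vertical below 0.1 rad and height (world z) of pot below 0.01 m and value of joint jaw below 0.004 m); the robot touches nothing.
It fails at once if a ball dropped in the pot (faster than 0.8 m/s below its rim) ((linear speed of ball_large above 0.8 m/s and horizontal distance between ball_large_c and pot_floor below 0.09 m and z of ball_large_c in the frame of pot_floor below 0.075 m) or (linear speed of ball_medium above 0.8 m/s and horizontal distance between ball_medium_c and pot_floor below 0.09 m and z of ball_medium_c in the frame of pot_floor below 0.075 m) or (linear speed of ball_small above 0.8 m/s and horizontal distance between ball_small_c and pot_floor below 0.09 m and z of ball_small_c in the frame of pot_floor below 0.075 m)).
It fails at once if a ball crushed in the caliper (over 40 N on the anvil) (contact force between anvil and ball_large above 40 N or contact force between anvil and ball_medium above 40 N or contact force between anvil and ball_small above 40 N).
It fails at once if pen_tub moved by more than 30 mm or knocked over (distance of pen_tub from where it was at the start of the episode above 0.03 m or angle between pen_tub's own z axis and vertical above 0.4 rad).
It fails at once if bracket moved by more than 30 mm or knocked over (distance of bracket from where it was at the start of the episode above 0.03 m or angle between bracket's own z axis and vertical above 0.4 rad).
It fails at once if motor moved by more than 30 mm or knocked over (distance of motor from where it was at the start of the episode above 0.03 m or angle between motor's own z axis and vertical above 0.4 rad).
Of ball_large, ball_medium, ball_small only 2 to 3 are there at a start; the rules pass over those that are not, and their reading is None.
At some moment in a run one of pot may be knocked a few centimetres aside while the robot is not near it.
It also fails if it takes over 210 s, if anything falls off the work surface, if the arm or the gripper's body presses on something with over 40 N, if the wrist force passes 120 N, or if a joint passes its speed limit or range.

## Working session

There is one attempt and no reset: what is moved stays moved. The work goes in short steps, Python scripts to look and compute and a tool call to move; the robot and the scene stay as the last step left them, time stands still between calls to the robot, and variables do not carry over. Pictures are saved under pics/ and viewed, at most 14 in all, crops included, and the job is handed in when it is done.

Besides the shell and the picture viewer there is one more tool, called after ">>>" by a JSON object that holds its "op" and its "data", one argument or row to a line. jog_arm: Moves the arm, as the interface text tells. Its arguments: {"type":"object","properties":{"increments":{"type":"array"},"grip_force":{"type":"number"}},"required":["increments"]}

```bash
ls; mkdir -p pics; cat > h.py <<'E'
import numpy as np, cv2
from bench import ctrl, vision
from scipy.spatial.transform import Rotation as R
def ray(im,u,v):
    E=np.array(im["extrinsics"]); Rm=E[:3,:3]; t=E[:3,3]
    d=Rm.T@np.array([(u-im["cx"])/im["fx"],(v-im["cy"])/im["fy"],1.]); return -Rm.T@t,d
def at_z(im,u,v,z):
    o,d=ray(im,u,v); return o+d*(z-o[2])/d[2]
def proj(im,p):
    E=np.array(im["extrinsics"]); c=E[:3,:3]@np.array(p,float)+E[:3,3]
    return np.array([im["fx"]*c[0]/c[2]+im["cx"],im["fy"]*c[1]/c[2]+im["cy"]])
E
python3 - <<'E'
from h import *
s=ctrl.get_state(); print(s)
for n in("scene","top"):
    im=vision.get_image(n); cv2.imwrite(f"pics/{n}0.png",im["color"]); np.save(f"{n}0.npy",im,allow_pickle=True)
    print(n,im["fx"],im["cx"],im["cy"],ray(im,320,200))
    for t in["ball_large","ball_medium","ball_small","rack","caliper","jaw_grip","tip_pad","anvil","pot","pen_tub","bracket","motor"]:
        print(t,[([round(x) for x in d["bbox"]],round(d["conf"],2)) for d in vision.spot_in(n,t)])
E
```

```text
pics
{'time': 0.0, 'joint_positions': array([ 1.21607281,  0.3218211 , -0.07008889,  1.45170344,  0.0226011 ,
        1.37081144, -0.05687132]), 'qd': array([ 0.00051087, -0.00039072,  0.00023825, -0.00141156, -0.00120751,
        0.00058715,  0.00018951]), 'joint_torque': array([ 5.02724124e-04, -4.91292429e+01, -4.03718837e-01, -3.12524736e+01,
       -6.39852695e-02,  4.38840862e-02,  1.73047692e-04]), 'position': array([ 0.23408476, -0.60577143,  0.22144852]), 'tool_rot': array([-3.08643638e+00, -5.75818545e-01,  7.17637427e-04]), 'ft_force': array([-0.74882777,  0.40194729,  0.37459819]), 'torque': array([ 0.00150209, -0.01352175, -0.0401627 ]), 'grip_force': 0.0, 'grip_width': 0.9976560013353668}
scene 417.28478926174864 322.5323220063236 197.18194515098983 (array([1.14511985, 0.16243229, 0.85403749]), array([-0.58427596, -0.1275964 , -0.80151306]))
ball_large [([429, 145, 445, 161], 0.68), ([431, 173, 452, 194], 0.65), ([473, 177, 492, 195], 0.52), ([210, 253, 247, 299], 0.47), ([424, 197, 447, 215], 0.16)]
ball_medium [([426, 195, 444, 212], 0.67), ([280, 177, 349, 236], 0.55
[... 695 characters left out ...]
0080932 , -0.97843418]))
ball_large [([204, 274, 224, 290], 0.74), ([206, 227, 221, 243], 0.68), ([167, 234, 183, 249], 0.68)]
ball_medium [([218, 202, 230, 217], 0.51)]
ball_small [([225, 182, 238, 191], 0.6), ([372, 112, 398, 145], 0.58), ([206, 228, 223, 241], 0.49)]
rack [([201, 168, 249, 254], 0.84), ([351, 174, 360, 217], 0.49)]
caliper [([299, 172, 366, 242], 0.97)]
jaw_grip [([328, 177, 351, 218], 0.66)]
tip_pad [([205, 226, 224, 244], 0.75)]
anvil [([349, 176, 359, 217], 0.81)]
pot [([408, 201, 482, 270], 0.8)]
pen_tub [([409, 202, 481, 268], 0.58), ([369, 112, 398, 144], 0.56)]
bracket [([285, 100, 302, 139], 0.71)]
motor [([221, 115, 256, 148], 0.93), ([298, 177, 366, 242], 0.59)]
```

```bash
python3 - <<'E'
from h import *
a=cv2.imread("pics/top0.png"); b=cv2.imread("pics/scene0.png")
c=cv2.resize(a[95:300,150:490],(800,482),interpolation=cv2.INTER_CUBIC); cv2.imwrite("pics/top0c.png",c)
c=cv2.resize(b[115:330,150:510],(800,478),interpolation=cv2.INTER_CUBIC); cv2.imwrite("pics/scene0c.png",c)
E
```

```text
(no output)
```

View pics/top0c.png

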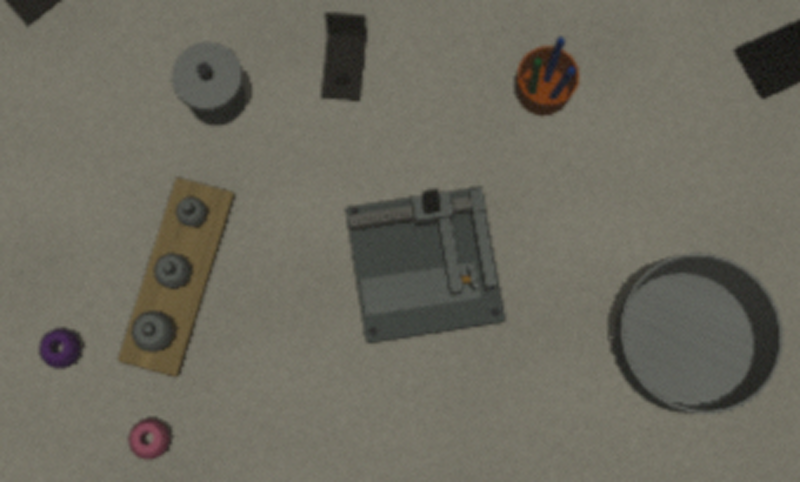

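View pics/scene0c.png

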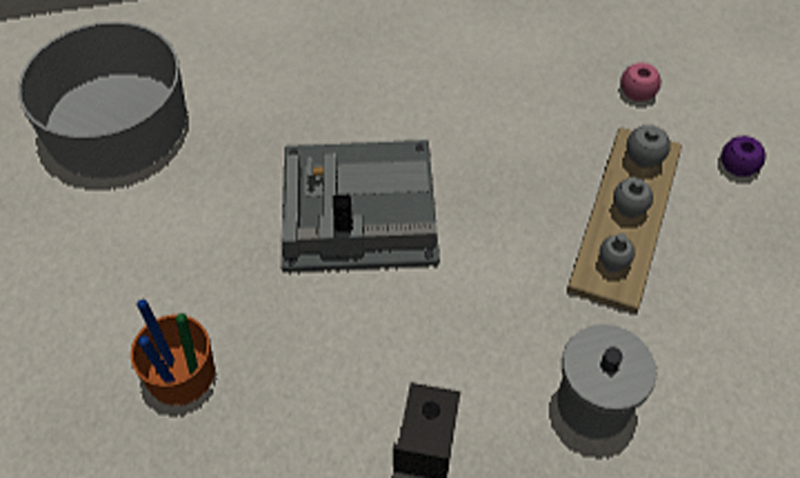

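Two views agree: on the rack at top-crop pixels large (152,331), medium (172,270) and small (190,211), all grey on posts. The purple (60,348) and pink (150,438) ones stand off the rack and are decoys. Caliper is at (425,265) with its jaw partly shut, pot at (693,333). Next I fit models to these points and overlay them for confirmation.

```bash
cat > fit.py <<'E'
from h import *
from scipy.optimize import least_squares
T=np.load("top0.npy",allow_pickle=True).item(); S=np.load("scene0.npy",allow_pickle=True).item()
t=lambda u,v:(T,(150+u/2.353-.3,95+v/2.351-.3)); s=lambda u,v:(S,(150+u/2.222-.3,115+v/2.223-.3))
def W(p,l): c,n=np.cos(p[2]),np.sin(p[2]); return [p[0]+c*l[0]-n*l[1],p[1]+n*l[0]+c*l[1],l[2]]
def fit(obs,p0):
    f=lambda p:np.concatenate([proj(o[0],W(p,l))-o[1] for l,o in obs])
    r=least_squares(f,p0,loss="soft_l1"); return r.x,np.round(r.fun,1)
E
python3 - <<'E'
from fit import *
sm,me,la=[75,0,.067],[0,0,.067],[-75e-3,0,.067]; sm[0]=.075
obs=[(la,t(148,328)),(me,t(170,268)),(sm,t(188,210)),(la,s(652,133)),(me,s(633,183)),(sm,s(619,240))]
c=[(-.1175,.0375),(-.1175,-.0375),(.1175,.0375),(.1175,-.0375)]
for (x,y),o in zip(c,[t(119,360),t(180,376),t(177,178),t(235,192)]): obs.append(([x,y,.015],o))
for (x,y),o in zip(c,[s(682,145),s(620,128),s(636,310),s(569,290)]): obs.append(([x,y,.015],o))
rk,e=fit(obs,[.3,.2,-.3]); print("rack",rk,e)
c=[(.085,.085),(.085,-.085),(-.085,-.085),(-.085,.085)]
obs=[([x,y,.012],o) for (x,y),o in zip(c,[t(347,207),t(480,187),t(504,321),t(370,341)])]
obs+=[([x,y,.012],o) for (x,y),o in zip(c[:2],[s(438,265),s(283,270)])]+[([-.085,.085,.012],s(429,140)),([-.085,-.085,.012],s(286,146))]
ca,e=fit(obs,[.3,0,.1]); print("cal",ca,e)
# post top
pt=np.array(at_z(*[T,*t(431,200)[1]],.094)); d=pt[:2]-ca[:2]; cs,sn=np.cos(ca[2]),np.sin(ca[2])
print("post local",cs*d[0]+sn*d[1],-sn*d[0]+cs*d[1])
pt=np.array(at_z(*[S,*s(343,199)[1]],.094)); d=pt[:2]-ca[:2]; print("post local S",cs*d[0]+sn*d[1],-sn*d[0]+cs*d[1])
print("pot rim",at_z(T,*t(694,333)[1],.082),"floor",at_z(T,*t(687,341)[1],.005),at_z(S,*s(100,81)[1],.082))
print("motor top",at_z(T,*t(207,76)[1],.107),"tub",at_z(T,*t(547,80)[1],.055))
np.save("poses.npy",[rk,ca])
for l in(la,me,sm): p=W(rk,l); print(p,np.hypot(p[0],p[1]))
o=[]
for im,bx in((T,(150,160,370,300)),(S,(260,165,480,275))):
    k=800/220 if im is T else 800/220
    a=im["color"][bx[1]:bx[3] if im is S else 245,bx[0]:bx[2]]; a=cv2.resize(a,None,fx=k,fy=k,interpolation=cv2.INTER_CUBIC)
    def D(p,ls,col):
        q=np.array([(proj(im,W(p,l))+.5-np.array(bx[:2]))*k for l in ls]); cv2.polylines(a,[np.int32(q*8)],False,col,1,cv2.LINE_AA,3)
    C=lambda x,y,r,z:[(x+r*np.cos(i),y+r*np.sin(i),z) for i in np.linspace(0,6.3,40)]
    D(rk,[(.1175*i,.0375*j,.015) for i,j in((1,1),(1,-1),(-1,-1),(-1,1),(1,1))],(0,255,0))
    for x,h,r in((-.075,.017,.024),(0,.015,.021),(.075,.013,.018)): D(rk,C(x,0,.005,.067),(0,255,255)); D(rk,C(x,0,r,.025+h),(0,0,255))
    D(ca,[(.085*i,.085*j,.012) for i,j in((1,1),(1,-1),(-1,-1),(-1,1),(1,1))],(0,255,0))
    D(ca,[(.067,-.065,.042),(-.045,-.065,.042)],(0,0,255))
    o.append(a[:290])
cv2.imwrite("pics/ov.png",np.vstack(o))
E
```

```text
rack [ 0.5141999  0.3047439 -0.1932486] [ 0.5 -0.4 -0.4 -1.2  0.2 -2.3 -0.3 -0.5  1.6 -0.2  0.6 -1.2 -0.6 -0.3
 -0.8 -0.   0.1 -1.4  0.3 -0.8 -0.3 -0.6 -1.  -0.9  0.6 -0.5 -1.3 -1.8]
cal [0.55040465 0.00960476 0.22362211] [-1.  -1.1  0.7 -1.2  0.7 -0.5 -2.1  0.1  0.9 -1.4 -1.  -0.8  0.1 -0.1
 -0.4 -0.4]
post local 0.054215768077789175 -0.014319184445064146
post local S 0.05687562347881126 -0.014307399476745333
pot rim [ 0.4758906  -0.29870817  0.082     ] floor [ 0.4772655  -0.31068798  0.005     ] [ 0.48579072 -0.30390973  0.082     ]
motor top [0.73321865 0.27736152 0.107     ] tub [ 0.77634318 -0.12361505  0.055     ]
[np.float64(0.4405959862354935), np.float64(0.3191475059427763), 0.067] 0.5440403970628667
[np.float64(0.5141999008320085), np.float64(0.3047439037520421), 0.067] 0.5977209925121262
[np.float64(0.5878038154285236), np.float64(0.29034030156130786), 0.067] 0.6555995852218341
```

View pics/ov.png

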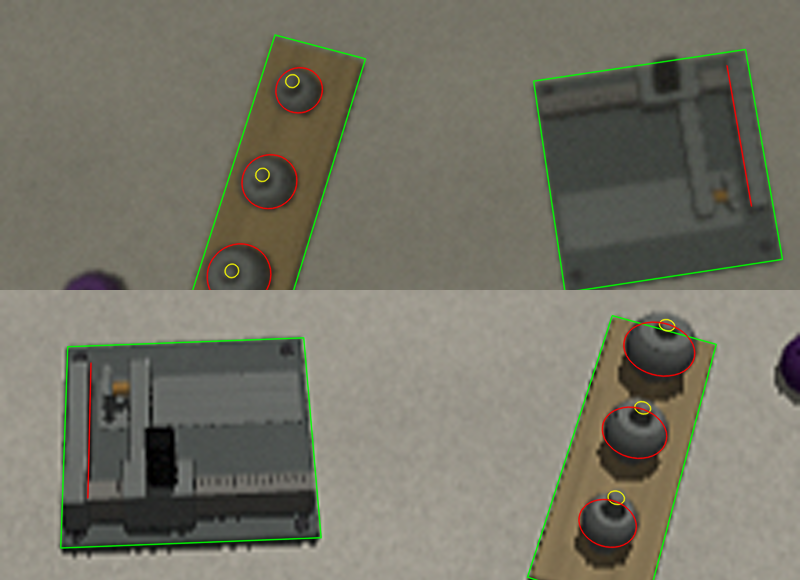

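The overlay fits: the red ball outlines and green edges lie on the rack balls and the caliper in both views, residuals about 1 px. The three grey balls over posts are the right ones. The jaw gap is about 11 mm, so I open the jaw first.

```bash
cat > plan.py <<'E'
from fit import *
import sys
rk,ca=np.load("poses.npy")
def st():
    s=ctrl.get_state(); M=R.from_rotvec(s["tool_rot"]).as_matrix(); return s,np.array(s["position"]),M
def plan(tgt,yaw=None):
    """tgt world xyz, yaw = world angle of tool y; prints calls"""
    s,p,M=st(); y0=np.arctan2(M[1,1],M[0,1]); yaw=ca[2] if yaw is None else yaw
    d=(yaw-y0+np.pi)%(2*np.pi)-np.pi; D=np.array(tgt)-p
    n=max(1,int(np.ceil(np.linalg.norm(D)/200)) if 0 else int(np.ceil(np.linalg.norm(D)/.2)),int(np.ceil(abs(d)/.6)))
    for i in range(n):
        a=y0+d*i/n; e=D/n*1000; ty=e[:2]@[np.cos(a),np.sin(a)]; tx=e[:2]@[-np.sin(a),np.cos(a)]
        print(f"tx {tx:.1f} ty {ty:.1f} tz {-e[2]:.1f} wz {-d/n:.3f}")
def loc():
    s,p,M=st(); d=p[:2]-ca[:2]; c,n=np.cos(ca[2]),np.sin(ca[2])
    f=s["ft_force"]; print("cal-frame mm",np.round(1e3*np.array([c*d[0]+n*d[1],-n*d[0]+c*d[1],p[2]]),1),"yaw err",np.round(np.arctan2(M[1,1],M[0,1])-ca[2],3),"F_y",round(-n*f[0]+c*f[1],2),"F",np.round(f,1),"t",s["time"],"w",s["grip_width"]*87,s["grip_force"])
E
python3 -c "
from plan import *
plan(W(ca,[.06,-.0143,.14]))"
```

```text
tx 143.5 ty -109.4 tz 20.6 wz -0.356
tx 172.7 ty -52.5 tz 20.6 wz -0.356
tx 180.2 ty 11.1 tz 20.6 wz -0.356
tx 165.0 ty 73.2 tz 20.6 wz -0.356
```

>>> {"op": "jog_arm", "data": {
  "increments": [
    {"tx":29,"ty":-22,"tz":4,"wz":-0.071,"gripper":0.5},
    {"tx":57,"ty":-44,"tz":8,"wz":-0.142,"gripper":0.5},
    {"tx":86,"ty":-66,"tz":12,"wz":-0.213,"gripper":0.5},
    {"tx":115,"ty":-88,"tz":16,"wz":-0.285,"gripper":0.5},
    {"tx":143.5,"ty":-109.4,"tz":20.6,"wz":-0.356,"gripper":0.5}
  ]
}}

```text
validation failed for argument at $.in...
```

>>> {"op": "jog_arm", "data": {
  "increments": [
    {"tx":35,"ty":-10,"tz":4,"wz":-0.071,"gripper":0.5},
    {"tx":69,"ty":-21,"tz":8,"wz":-0.142,"gripper":0.5},
    {"tx":104,"ty":-31,"tz":12,"wz":-0.213,"gripper":0.5},
    {"tx":138,"ty":-42,"tz":16,"wz":-0.285,"gripper":0.5},
    {"tx":172.7,"ty":-52.5,"tz":20.6,"wz":-0.356,"gripper":0.5}
  ]
}}

```text
validation failed for argument at $.in...
```

>>> {"op": "jog_arm", "data": {
  "increments": [
    {"tx":36,"ty":2,"tz":4,"wz":-0.071,"gripper":0.5},
    {"tx":72,"ty":4,"tz":8,"wz":-0.142,"gripper":0.5},
    {"tx":108,"ty":7,"tz":12,"wz":-0.213,"gripper":0.5},
    {"tx":144,"ty":9,"tz":16,"wz":-0.285,"gripper":0.5},
    {"tx":180.2,"ty":11.1,"tz":20.6,"wz":-0.356,"gripper":0.5}
  ]
}}

```text
validation failed for argument at $.in...
```

>>> {"op": "jog_arm", "data": {
  "increments": [
    {"tx":33,"ty":15,"tz":4,"wz":-0.071,"gripper":0.5},
    {"tx":66,"ty":29,"tz":8,"wz":-0.142,"gripper":0.5},
    {"tx":99,"ty":44,"tz":12,"wz":-0.213,"gripper":0.5},
    {"tx":132,"ty":58,"tz":16,"wz":-0.285,"gripper":0.5},
    {"tx":165,"ty":73.2,"tz":20.6,"wz":-0.356,"gripper":0.5}
  ]
}}

```text
validation failed for argument at $.in...
```

```bash
python3 -c "
from plan import *
loc(); plan(W(ca,[.06,-.0143,.058])); print(st()[0]['joint_positions'],st()[2].round(3))"
```

```text
cal-frame mm [-444.8 -530.5  222.6] yaw err -1.426 F_y 0.61 F [ 0.   0.6 -0.5] t 1.3 w 86.70725249322525 0.0
tx 143.5 ty -109.4 tz 41.1 wz -0.356
tx 172.7 ty -52.5 tz 41.1 wz -0.356
tx 180.2 ty 11.1 tz 41.1 wz -0.356
tx 165.0 ty 73.2 tz 41.1 wz -0.356
[ 1.21610182  0.32098843 -0.07010882  1.45050494  0.02257984  1.37077754
 -0.05688491] [[ 0.933  0.361  0.   ]
 [ 0.361 -0.933 -0.   ]
 [-0.     0.    -1.   ]]
```

The call was refused, so I'll give all seven fields in every row.

>>> {"op": "jog_arm", "data": {
  "increments": [
    {"tx":29,"ty":-22,"tz":4,"wx":0,"wy":0,"wz":-0.071,"gripper":0.5},
    {"tx":57,"ty":-44,"tz":8,"wx":0,"wy":0,"wz":-0.142,"gripper":0.5},
    {"tx":86,"ty":-66,"tz":12,"wx":0,"wy":0,"wz":-0.213,"gripper":0.5},
    {"tx":115,"ty":-88,"tz":16,"wx":0,"wy":0,"wz":-0.285,"gripper":0.5},
    {"tx":143.5,"ty":-109.4,"tz":20.6,"wx":0,"wy":0,"wz":-0.356,"gripper":0.5}
  ]
}}

```text
time: 1.72
position: [0.3296, -0.451, 0.2021]
tool_rot: [2.935, 1.119, 0.0]
ft_force: [0.6, -0.2, 0.2]
grip_width: 0.708
grip_force: 0.0
```

>>> {"op": "jog_arm", "data": {
  "increments": [
    {"tx":35,"ty":-10,"tz":4,"wx":0,"wy":0,"wz":-0.071,"gripper":0.5},
    {"tx":69,"ty":-21,"tz":8,"wx":0,"wy":0,"wz":-0.142,"gripper":0.5},
    {"tx":104,"ty":-31,"tz":12,"wx":0,"wy":0,"wz":-0.213,"gripper":0.5},
    {"tx":138,"ty":-42,"tz":16,"wx":0,"wy":0,"wz":-0.285,"gripper":0.5},
    {"tx":172.7,"ty":-52.5,"tz":20.6,"wx":0,"wy":0,"wz":-0.356,"gripper":0.5}
  ]
}}

```text
time: 2.13
position: [0.4238, -0.2973, 0.1816]
tool_rot: [2.69, 1.62, -0.0]
ft_force: [1.2, -0.6, -0.0]
grip_width: 0.503
grip_force: 0.0
```

>>> {"op": "jog_arm", "data": {
  "increments": [
    {"tx":36,"ty":2,"tz":4,"wx":0,"wy":0,"wz":-0.071,"gripper":0.5},
    {"tx":72,"ty":4,"tz":8,"wx":0,"wy":0,"wz":-0.142,"gripper":0.5},
    {"tx":108,"ty":7,"tz":12,"wx":0,"wy":0,"wz":-0.213,"gripper":0.5},
    {"tx":144,"ty":9,"tz":16,"wx":0,"wy":0,"wz":-0.285,"gripper":0.5},
    {"tx":180.2,"ty":11.1,"tz":20.6,"wx":0,"wy":0,"wz":-0.356,"gripper":0.5}
  ]
}}

```text
time: 2.55
position: [0.5186, -0.1436, 0.1611]
tool_rot: [2.361, 2.071, 0.0]
ft_force: [0.7, -0.8, -0.2]
grip_width: 0.499
grip_force: 0.0
```

>>> {"op": "jog_arm", "data": {
  "increments": [
    {"tx":33,"ty":15,"tz":4,"wx":0,"wy":0,"wz":-0.071,"gripper":0.5},
    {"tx":66,"ty":29,"tz":8,"wx":0,"wy":0,"wz":-0.142,"gripper":0.5},
    {"tx":99,"ty":44,"tz":12,"wx":0,"wy":0,"wz":-0.213,"gripper":0.5},
    {"tx":132,"ty":58,"tz":16,"wx":0,"wy":0,"wz":-0.285,"gripper":0.5},
    {"tx":165,"ty":73.2,"tz":20.6,"wx":0,"wy":0,"wz":-0.356,"gripper":0.5}
  ]
}}

```text
time: 2.97
position: [0.6132, 0.0101, 0.1403]
tool_rot: [1.958, 2.456, 0.0]
ft_force: [0.5, -0.3, 0.9]
grip_width: 0.503
grip_force: 0.0
```

```bash
python3 -c "
from plan import *
loc(); plan(W(ca,[.06,-.0143,.058])); print(st()[0]['joint_positions'],st()[2].round(3))"
```

```text
cal-frame mm [ 61.3 -13.5 140.3] yaw err 0.001 F_y -0.37 F [ 0.5 -0.3  0.9] t 2.9667 w 43.761171660819464 0.0
tx -0.8 ty -1.3 tz 82.3 wz 0.001
[ 0.4760604   0.36690721 -0.66062888  1.63304477  0.2369856   1.22250214
 -0.0086172 ] [[-0.223  0.975  0.001]
 [ 0.975  0.223 -0.   ]
 [-0.001  0.001 -1.   ]]
```

>>> {"op": "jog_arm", "data": {
  "increments": [
    {"tx":-1,"ty":-1.3,"tz":20,"wx":0,"wy":0,"wz":0,"gripper":0.5},
    {"tx":-1,"ty":-1.3,"tz":45,"wx":0,"wy":0,"wz":0,"gripper":0.5},
    {"tx":-1,"ty":-1.3,"tz":65,"wx":0,"wy":0,"wz":0,"gripper":0.5},
    {"tx":-1,"ty":-1.3,"tz":82,"wx":0,"wy":0,"wz":0,"gripper":0.5},
    {"tx":-1,"ty":-1.3,"tz":82,"wx":0,"wy":0,"wz":0,"gripper":0.5}
  ]
}}

```text
time: 3.38
position: [0.6085, 0.0071, 0.0542]
tool_rot: [-1.958, -2.45, 0.007]
ft_force: [-1.2, 0.1, 0.2]
grip_width: 0.503
grip_force: 0.0
```

>>> {"op": "jog_arm", "data": {
  "increments": [
    {"tx":0,"ty":0,"tz":0,"wx":0,"wy":0,"wz":0,"gripper":0.1},
    {"tx":0,"ty":0,"tz":0,"wx":0,"wy":0,"wz":0,"gripper":0.1},
    {"tx":0,"ty":0,"tz":0,"wx":0,"wy":0,"wz":0,"gripper":0.1},
    {"tx":0,"ty":0,"tz":0,"wx":0,"wy":0,"wz":0,"gripper":0.1},
    {"tx":0,"ty":0,"tz":0,"wx":0,"wy":0,"wz":0,"gripper":0.1}
  ],
  "grip_force": 30
}}

```text
time: 3.8
position: [0.6117, 0.0073, 0.0593]
tool_rot: [1.961, 2.453, 0.0]
ft_force: [-9.1, -2.1, 7.7]
grip_width: 0.213
grip_force: 5.2
```

```bash
python3 -c "
from plan import *
loc()"
```

```text
cal-frame mm [ 59.2 -15.8  59.3] yaw err -0.002 F_y -0.06 F [-9.1 -2.1  7.7] t 3.8 w 18.555613097693538 5.192349778045582
```

>>> {"op": "jog_arm", "data": {
  "increments": [
    {"tx":0,"ty":0,"tz":0,"wx":0,"wy":0,"wz":0,"gripper":0.1},
    {"tx":8,"ty":0,"tz":0,"wx":0,"wy":0,"wz":0,"gripper":0.1},
    {"tx":18,"ty":0,"tz":0,"wx":0,"wy":0,"wz":0,"gripper":0.1},
    {"tx":28,"ty":0,"tz":0,"wx":0,"wy":0,"wz":0,"gripper":0.1},
    {"tx":38,"ty":0,"tz":0,"wx":0,"wy":0,"wz":0,"gripper":0.1}
  ]
}}

```text
time: 4.22
position: [0.6035, 0.0424, 0.0593]
tool_rot: [1.961, 2.45, -0.004]
ft_force: [-2.5, -4.0, 6.0]
grip_width: 0.201
grip_force: 30.0
```

>>> {"op": "jog_arm", "data": {
  "increments": [
    {"tx":7,"ty":0,"tz":0,"wx":0,"wy":0,"wz":0,"gripper":0.1},
    {"tx":13,"ty":0,"tz":0,"wx":0,"wy":0,"wz":0,"gripper":0.1},
    {"tx":18,"ty":0,"tz":0,"wx":0,"wy":0,"wz":0,"gripper":0.1},
    {"tx":20,"ty":0,"tz":0,"wx":0,"wy":0,"wz":0,"gripper":0.1},
    {"tx":20,"ty":0,"tz":0,"wx":0,"wy":0,"wz":0,"gripper":0.1}
  ]
}}

```text
time: 4.63
position: [0.5985, 0.0635, 0.0593]
tool_rot: [1.96, 2.453, -0.002]
ft_force: [-3.6, -0.6, 6.2]
grip_width: 0.204
grip_force: 30.0
```

```bash
python3 -c "
from plan import *
loc()"
```

```text
cal-frame mm [58.9 41.9 59.3] yaw err -0.001 F_y 0.21 F [-3.6 -0.6  6.2] t 4.6333 w 17.732415937851965 29.99528738670051
```

>>> {"op": "jog_arm", "data": {
  "increments": [
    {"tx":0,"ty":0,"tz":0,"wx":0,"wy":0,"wz":0,"gripper":0.7},
    {"tx":0,"ty":0,"tz":0,"wx":0,"wy":0,"wz":0,"gripper":0.7},
    {"tx":0,"ty":0,"tz":-20,"wx":0,"wy":0,"wz":0,"gripper":0.7},
    {"tx":0,"ty":0,"tz":-50,"wx":0,"wy":0,"wz":0,"gripper":0.7},
    {"tx":0,"ty":0,"tz":-80,"wx":0,"wy":0,"wz":0,"gripper":0.7}
  ]
}}

```text
time: 5.05
position: [0.5977, 0.0642, 0.1379]
tool_rot: [-1.96, -2.452, 0.002]
ft_force: [1.0, -0.7, -0.4]
grip_width: 0.499
grip_force: 0.0
```

```bash
python3 -c "
from plan import *
loc(); plan(W(rk,[-.075,0,.12]))"
```

```text
cal-frame mm [ 58.2  42.8 137.9] yaw err -0.001 F_y -0.9 F [ 1.  -0.7 -0.4] t 5.05 w 43.41024887907224 0.0
tx 141.6 ty -48.5 tz 8.9 wz -0.001
tx 141.7 ty -48.4 tz 8.9 wz -0.001
```

>>> {"op": "jog_arm", "data": {
  "increments": [
    {"tx":28,"ty":-10,"tz":0,"wx":0,"wy":0,"wz":0,"gripper":0.73},
    {"tx":57,"ty":-19,"tz":0,"wx":0,"wy":0,"wz":0,"gripper":0.73},
    {"tx":85,"ty":-29,"tz":0,"wx":0,"wy":0,"wz":0,"gripper":0.73},
    {"tx":113,"ty":-39,"tz":0,"wx":0,"wy":0,"wz":0,"gripper":0.73},
    {"tx":142,"ty":-48.5,"tz":0,"wx":0,"wy":0,"wz":0,"gripper":0.73}
  ]
}}

```text
time: 5.47
position: [0.5192, 0.1929, 0.1381]
tool_rot: [1.962, 2.453, 0.0]
ft_force: [0.7, -0.2, 0.1]
grip_width: 0.723
grip_force: 0.0
```

>>> {"op": "jog_arm", "data": {
  "increments": [
    {"tx":35,"ty":-12,"tz":0,"wx":0,"wy":0,"wz":0,"gripper":0.73},
    {"tx":70,"ty":-24,"tz":0,"wx":0,"wy":0,"wz":0,"gripper":0.73},
    {"tx":105,"ty":-36,"tz":0,"wx":0,"wy":0,"wz":0,"gripper":0.73},
    {"tx":130,"ty":-44,"tz":0,"wx":0,"wy":0,"wz":0,"gripper":0.73},
    {"tx":141.7,"ty":-48.5,"tz":0,"wx":0,"wy":0,"wz":0,"gripper":0.73}
  ]
}}

```text
time: 5.88
position: [0.4383, 0.324, 0.1385]
tool_rot: [-1.953, -2.458, -0.003]
ft_force: [-0.7, -0.1, 0.0]
grip_width: 0.736
grip_force: 0.0
```

```bash
python3 -c "
from plan import *
loc(); plan(W(rk,[-.075,0,.031]))"
```

```text
cal-frame mm [-39.6 331.5 138.5] yaw err 0.004 F_y 0.08 F [-0.7 -0.1  0. ] t 5.8833 w 64.02528581711175 0.0
tx -5.3 ty 1.2 tz 107.5 wz 0.004
```

>>> {"op": "jog_arm", "data": {
  "increments": [
    {"tx":-3,"ty":1,"tz":20,"wx":0,"wy":0,"wz":0,"gripper":0.73},
    {"tx":-3,"ty":1,"tz":40,"wx":0,"wy":0,"wz":0,"gripper":0.73},
    {"tx":-3,"ty":1,"tz":55,"wx":0,"wy":0,"wz":0,"gripper":0.73},
    {"tx":-3,"ty":1,"tz":58,"wx":0,"wy":0,"wz":0,"gripper":0.73},
    {"tx":-3,"ty":1,"tz":58,"wx":0,"wy":0,"wz":0,"gripper":0.73}
  ]
}}

```text
time: 6.3
position: [0.4423, 0.3164, 0.0791]
tool_rot: [-1.961, -2.453, 0.003]
ft_force: [-0.1, -1.0, -0.1]
grip_width: 0.729
grip_force: 0.0
```

```bash
python3 - <<'E'
from plan import *
loc(); plan(W(rk,[-.075,0,.031]))
a=[]
for n,bx in(("scene",(380,120,500,220)),("top",(170,180,290,280))):
    im=vision.get_image(n)["color"][bx[1]:bx[3],bx[0]:bx[2]]; a.append(cv2.resize(im,(400,333),interpolation=cv2.INTER_CUBIC))
cv2.imwrite("pics/g1.png",np.hstack(a))
E
```

```text
cal-frame mm [-37.4 323.2  79.1] yaw err -0.001 F_y -0.97 F [-0.1 -1.  -0.1] t 6.3 w 63.46269059045056 0.0
tx 3.0 ty -1.0 tz 48.1 wz -0.001
```

View pics/g1.png

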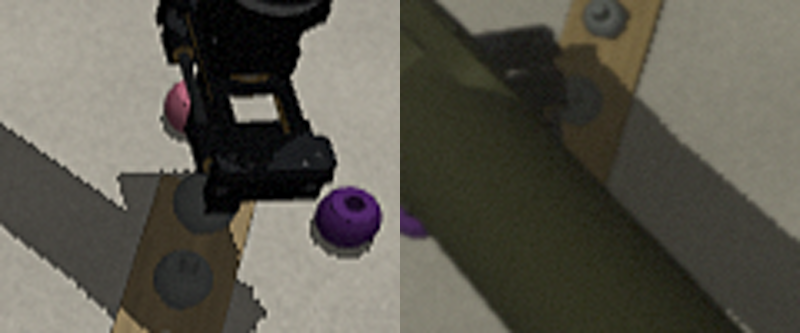

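The left crop shows the dark gripper around (265,170), right of the large ball at (205,205). I check that against the projected tool points.

```bash
python3 - <<'E'
from plan import *
s,p,M=st(); im=vision.get_image("scene"); k=4; bx=(360,90,520,220)
a=cv2.resize(im["color"][bx[1]:bx[3],bx[0]:bx[2]],None,fx=k,fy=k,interpolation=cv2.INTER_CUBIC)
a=cv2.convertScaleAbs(a,alpha=1.8,beta=25)
def dot(q,c): u=(proj(im,q)+.5-bx[:2])*k; cv2.circle(a,tuple(np.int32(u)),4,c,-1); print(u.round())
w=.032
for q,c in((p,(0,0,255)),(p+M[:,1]*w,(0,255,0)),(p-M[:,1]*w,(0,255,0)),(p+M[:,0]*.0095+M[:,1]*w,(255,255,0)),(p-M[:,2]*.07,(255,0,0)),(W(rk,[-.075,0,.067]),(0,255,255))): dot(np.array(q),c)
cv2.imwrite("pics/g2.png",a)
E
```

```text
[335. 327.]
[346. 368.]
[324. 287.]
[362. 367.]
[361. 247.]
[333. 338.]
```

View pics/g2.png

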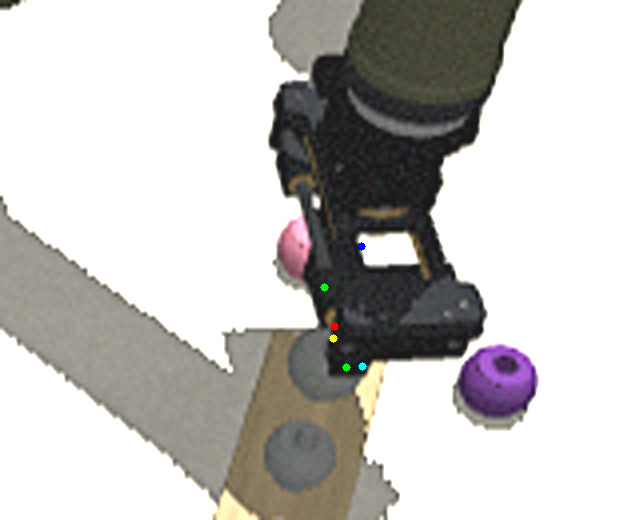

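The green dot on the near fingertip (346,368) and the TCP over the pin (333,338) agree; the wide bar is just the body's end face. I descend and grip.

>>> {"op": "jog_arm", "data": {
  "increments": [
    {"tx":2.5,"ty":-1,"tz":15,"wx":0,"wy":0,"wz":0,"gripper":0.73},
    {"tx":2.5,"ty":-1,"tz":30,"wx":0,"wy":0,"wz":0,"gripper":0.73},
    {"tx":2.5,"ty":-1,"tz":42,"wx":0,"wy":0,"wz":0,"gripper":0.73},
    {"tx":2.5,"ty":-1,"tz":48,"wx":0,"wy":0,"wz":0,"gripper":0.73},
    {"tx":2.5,"ty":-1,"tz":48,"wx":0,"wy":0,"wz":0,"gripper":0.73}
  ]
}}

```text
time: 6.87
position: [0.4411, 0.3184, 0.0312]
tool_rot: [-1.961, -2.453, 0.003]
ft_force: [0.7, 1.0, -0.9]
grip_width: 0.731
grip_force: 0.0
```

>>> {"op": "jog_arm", "data": {
  "increments": [
    {"tx":0,"ty":0,"tz":0,"wx":0,"wy":0,"wz":0,"gripper":0.4},
    {"tx":0,"ty":0,"tz":0,"wx":0,"wy":0,"wz":0,"gripper":0.4},
    {"tx":0,"ty":0,"tz":0,"wx":0,"wy":0,"wz":0,"gripper":0.4},
    {"tx":0,"ty":0,"tz":0,"wx":0,"wy":0,"wz":0,"gripper":0.4},
    {"tx":0,"ty":0,"tz":0,"wx":0,"wy":0,"wz":0,"gripper":0.4}
  ]
}}

```text
time: 7.28
position: [0.4414, 0.3191, 0.0328]
tool_rot: [1.962, 2.454, -0.0]
ft_force: [-2.8, -0.1, 5.5]
grip_width: 0.522
grip_force: 30.0
```

```bash
python3 -c "
from plan import *
loc(); plan(W(rk,[-.075,0,.031]))"
```

```text
cal-frame mm [-37.7 326.   32.8] yaw err -0.002 F_y 0.57 F [-2.8 -0.1  5.5] t 7.2833 w 45.422115170933374 30.00096309944638
tx 0.2 ty -0.8 tz 1.8 wz -0.002
```

The pads closed to 45.4 mm, so they touch above the equator. I regrasp a few mm lower.

>>> {"op": "jog_arm", "data": {
  "increments": [
    {"tx":0,"ty":-1,"tz":0,"wx":0,"wy":0,"wz":0,"gripper":0.7},
    {"tx":0,"ty":-1,"tz":0,"wx":0,"wy":0,"wz":0,"gripper":0.7},
    {"tx":0,"ty":-1,"tz":3.5,"wx":0,"wy":0,"wz":0,"gripper":0.7},
    {"tx":0,"ty":-1,"tz":3.5,"wx":0,"wy":0,"wz":0,"gripper":0.7},
    {"tx":0,"ty":-1,"tz":3.5,"wx":0,"wy":0,"wz":0,"gripper":0.7}
  ]
}}

```text
time: 7.7
position: [0.4404, 0.3185, 0.0281]
tool_rot: [-1.962, -2.454, 0.001]
ft_force: [-0.2, -0.0, 0.7]
grip_width: 0.693
grip_force: 0.0
```

>>> {"op": "jog_arm", "data": {
  "increments": [
    {"tx":0,"ty":0,"tz":0,"wx":0,"wy":0,"wz":0,"gripper":0.4},
    {"tx":0,"ty":0,"tz":0,"wx":0,"wy":0,"wz":0,"gripper":0.4},
    {"tx":0,"ty":0,"tz":0,"wx":0,"wy":0,"wz":0,"gripper":0.4},
    {"tx":0,"ty":0,"tz":0,"wx":0,"wy":0,"wz":0,"gripper":0.4},
    {"tx":0,"ty":0,"tz":0,"wx":0,"wy":0,"wz":0,"gripper":0.4}
  ]
}}

```text
time: 8.12
position: [0.4409, 0.3189, 0.0287]
tool_rot: [1.962, 2.454, 0.001]
ft_force: [1.6, 0.6, -0.9]
grip_width: 0.523
grip_force: 30.0
```

```bash
python3 -c "
from plan import *
loc()"
```

```text
cal-frame mm [-38.2 325.8  28.7] yaw err -0.002 F_y 0.24 F [ 1.6  0.6 -0.9] t 8.1167 w 45.478112524045514 29.999761347135063
```

>>> {"op": "jog_arm", "data": {
  "increments": [
    {"tx":0,"ty":0,"tz":-8,"wx":0,"wy":0,"wz":0,"gripper":0.4},
    {"tx":0,"ty":0,"tz":-25,"wx":0,"wy":0,"wz":0,"gripper":0.4},
    {"tx":0,"ty":0,"tz":-50,"wx":0,"wy":0,"wz":0,"gripper":0.4},
    {"tx":0,"ty":0,"tz":-75,"wx":0,"wy":0,"wz":0,"gripper":0.4},
    {"tx":0,"ty":0,"tz":-86,"wx":0,"wy":0,"wz":0,"gripper":0.4}
  ]
}}

```text
time: 8.53
position: [0.4412, 0.3198, 0.1176]
tool_rot: [1.96, 2.453, 0.004]
ft_force: [1.1, 0.9, -4.0]
grip_width: 0.522
grip_force: 30.0
```

>>> {"op": "jog_arm", "data": {
  "increments": [
    {"tx":-20,"ty":1,"tz":0,"wx":0,"wy":0,"wz":0,"gripper":0.4},
    {"tx":-55,"ty":2,"tz":0,"wx":0,"wy":0,"wz":0,"gripper":0.4},
    {"tx":-95,"ty":3,"tz":0,"wx":0,"wy":0,"wz":0,"gripper":0.4},
    {"tx":-135,"ty":4,"tz":0,"wx":0,"wy":0,"wz":0,"gripper":0.4},
    {"tx":-175,"ty":4,"tz":0,"wx":0,"wy":0,"wz":0,"gripper":0.4}
  ]
}}

```text
time: 8.95
position: [0.4826, 0.1471, 0.1142]
tool_rot: [-1.96, -2.455, 0.001]
ft_force: [-0.1, -0.4, -4.1]
grip_width: 0.521
grip_force: 30.0
```

>>> {"op": "jog_arm", "data": {
  "increments": [
    {"tx":-40,"ty":1,"tz":0,"wx":0,"wy":0,"wz":0,"gripper":0.4},
    {"tx":-80,"ty":2,"tz":0,"wx":0,"wy":0,"wz":0,"gripper":0.4},
    {"tx":-120,"ty":3,"tz":0,"wx":0,"wy":0,"wz":0,"gripper":0.4},
    {"tx":-155,"ty":4,"tz":0,"wx":0,"wy":0,"wz":0,"gripper":0.4},
    {"tx":-175,"ty":4,"tz":0,"wx":0,"wy":0,"wz":0,"gripper":0.4}
  ]
}}

```text
time: 9.37
position: [0.5254, -0.0267, 0.114]
tool_rot: [1.968, 2.448, -0.004]
ft_force: [-0.5, -0.8, -4.4]
grip_width: 0.525
grip_force: 30.0
```

```bash
python3 -c "
from plan import *
loc(); plan(W(ca,[-.030,-.038,.016]))"
```

```text
cal-frame mm [-32.5 -29.8 114. ] yaw err -0.007 F_y -0.72 F [-0.5 -0.8 -4.4] t 9.3667 w 45.66998949105403 29.99972065910697
tx -8.2 ty 2.5 tz 98.0 wz -0.007
```

>>> {"op": "jog_arm", "data": {
  "increments": [
    {"tx":-8,"ty":2.5,"tz":20,"wx":0,"wy":0,"wz":0,"gripper":0.4},
    {"tx":-8,"ty":2.5,"tz":45,"wx":0,"wy":0,"wz":0,"gripper":0.4},
    {"tx":-8,"ty":2.5,"tz":65,"wx":0,"wy":0,"wz":0,"gripper":0.4},
    {"tx":-8,"ty":2.5,"tz":80,"wx":0,"wy":0,"wz":0,"gripper":0.4},
    {"tx":-8,"ty":2.5,"tz":85,"wx":0,"wy":0,"wz":0,"gripper":0.4}
  ]
}}

```text
time: 9.78
position: [0.5267, -0.0281, 0.0265]
tool_rot: [-1.958, -2.45, 0.005]
ft_force: [-0.4, -0.4, -3.7]
grip_width: 0.527
grip_force: 30.0
```

```bash
python3 -c "
from plan import *
loc(); plan(W(ca,[-.030,-.038,.016]))"
```

```text
cal-frame mm [-31.4 -31.5  26.5] yaw err -0.002 F_y -0.34 F [-0.4 -0.4 -3.7] t 9.7833 w 45.85540623608233 29.999344055831898
tx -6.5 ty 1.4 tz 10.5 wz -0.002
```

>>> {"op": "jog_arm", "data": {
  "increments": [
    {"tx":-6,"ty":1.4,"tz":4,"wx":0,"wy":0,"wz":0,"gripper":0.4},
    {"tx":-6,"ty":1.4,"tz":7,"wx":0,"wy":0,"wz":0,"gripper":0.4},
    {"tx":-6,"ty":1.4,"tz":9,"wx":0,"wy":0,"wz":0,"gripper":0.4},
    {"tx":-6,"ty":1.4,"tz":11,"wx":0,"wy":0,"wz":0,"gripper":0.4},
    {"tx":-6,"ty":1.4,"tz":11,"wx":0,"wy":0,"wz":0,"gripper":0.4}
  ]
}}

```text
time: 10.2
position: [0.5326, -0.0337, 0.019]
tool_rot: [1.961, 2.453, 0.0]
ft_force: [0.2, 0.2, -3.8]
grip_width: 0.525
grip_force: 30.0
```

```bash
python3 -c "
from plan import *
loc()"
```

```text
cal-frame mm [-26.9 -38.3  19. ] yaw err -0.002 F_y 0.19 F [ 0.2  0.2 -3.8] t 10.2 w 45.674322049330215 29.99941127258353
```

>>> {"op": "jog_arm", "data": {
  "increments": [
    {"tx":0,"ty":-2.5,"tz":1,"wx":0,"wy":0,"wz":0,"gripper":0.4},
    {"tx":0,"ty":-2.5,"tz":2,"wx":0,"wy":0,"wz":0,"gripper":0.4},
    {"tx":0,"ty":-2.5,"tz":3,"wx":0,"wy":0,"wz":0,"gripper":0.4},
    {"tx":0,"ty":-2.5,"tz":3,"wx":0,"wy":0,"wz":0,"gripper":0.4},
    {"tx":0,"ty":-2.5,"tz":3,"wx":0,"wy":0,"wz":0,"gripper":0.4}
  ]
}}

```text
time: 10.62
position: [0.53, -0.0342, 0.0157]
tool_rot: [1.961, 2.454, -0.0]
ft_force: [0.5, -0.2, -3.7]
grip_width: 0.523
grip_force: 30.0
```

```bash
python3 -c "
from plan import *
loc()"
```

```text
cal-frame mm [-29.6 -38.2  15.7] yaw err -0.002 F_y -0.27 F [ 0.5 -0.2 -3.7] t 10.6167 w 45.458476467863356 29.999443076667376
```

>>> {"op": "jog_arm", "data": {
  "increments": [
    {"tx":0,"ty":0,"tz":1.2,"wx":0,"wy":0,"wz":0,"gripper":0.4},
    {"tx":0,"ty":0,"tz":1.2,"wx":0,"wy":0,"wz":0,"gripper":0.4},
    {"tx":0,"ty":0,"tz":1.2,"wx":0,"wy":0,"wz":0,"gripper":0.7},
    {"tx":0,"ty":0,"tz":1.2,"wx":0,"wy":0,"wz":0,"gripper":0.7},
    {"tx":0,"ty":0,"tz":1.2,"wx":0,"wy":0,"wz":0,"gripper":0.7}
  ]
}}

```text
time: 11.03
position: [0.5307, -0.0342, 0.0149]
tool_rot: [1.961, 2.453, 0.001]
ft_force: [-0.0, 0.1, 0.3]
grip_width: 0.652
grip_force: 0.0
```

>>> {"op": "jog_arm", "data": {
  "increments": [
    {"tx":0,"ty":0,"tz":0,"wx":0,"wy":0,"wz":0,"gripper":0.7},
    {"tx":0,"ty":0,"tz":-10,"wx":0,"wy":0,"wz":0,"gripper":0.7},
    {"tx":0,"ty":0,"tz":-40,"wx":0,"wy":0,"wz":0,"gripper":0.7},
    {"tx":0,"ty":0,"tz":-80,"wx":0,"wy":0,"wz":0,"gripper":0.6},
    {"tx":0,"ty":0,"tz":-110,"wx":0,"wy":0,"wz":0,"gripper":0.5}
  ]
}}

```text
time: 11.45
position: [0.5304, -0.0338, 0.1273]
tool_rot: [1.96, 2.454, 0.002]
ft_force: [0.8, -0.3, -0.1]
grip_width: 0.618
grip_force: 0.0
```

>>> {"op": "jog_arm", "data": {
  "increments": [
    {"tx":22,"ty":22,"tz":0,"wx":0,"wy":0,"wz":0,"gripper":0.5},
    {"tx":45,"ty":48,"tz":0,"wx":0,"wy":0,"wz":0,"gripper":0.5},
    {"tx":65,"ty":72,"tz":0,"wx":0,"wy":0,"wz":0,"gripper":0.5},
    {"tx":80,"ty":89,"tz":0,"wx":0,"wy":0,"wz":0,"gripper":0.5},
    {"tx":80,"ty":89,"tz":0,"wx":0,"wy":0,"wz":0,"gripper":0.5}
  ]
}}

```text
time: 11.87
position: [0.601, 0.0696, 0.1256]
tool_rot: [-1.954, -2.459, -0.008]
ft_force: [-0.7, 1.1, -0.1]
grip_width: 0.501
grip_force: 0.0
```

```bash
python3 -c "
from plan import *
loc()
im=vision.get_image('scene')['color'][165:245,260:370]
cv2.imwrite('pics/c1.png',cv2.resize(im,None,fx=5,fy=5,interpolation=cv2.INTER_CUBIC))"
```

```text
cal-frame mm [ 62.6  47.3 125.6] yaw err 0.005 F_y 1.23 F [-0.7  1.1 -0.1] t 11.8667 w 43.59832084540088 0.0
```

View pics/c1.png

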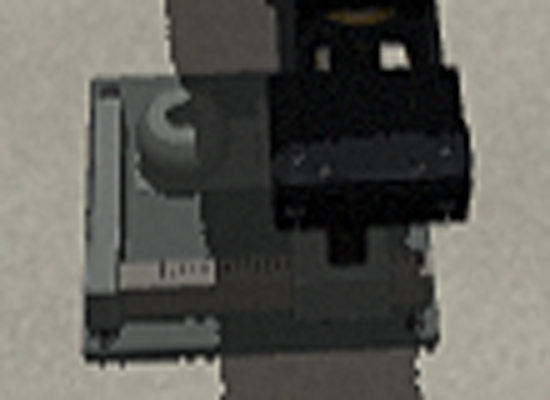

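The ball stands flat beside the anvil at crop (180,135). Now I grip the post and close the jaw.

>>> {"op": "jog_arm", "data": {
  "increments": [
    {"tx":0,"ty":0,"tz":20,"wx":0,"wy":0,"wz":0,"gripper":0.5},
    {"tx":0,"ty":0,"tz":45,"wx":0,"wy":0,"wz":0,"gripper":0.5},
    {"tx":0,"ty":0,"tz":67,"wx":0,"wy":0,"wz":0,"gripper":0.5},
    {"tx":0,"ty":0,"tz":67,"wx":0,"wy":0,"wz":0,"gripper":0.5},
    {"tx":0,"ty":0,"tz":67,"wx":0,"wy":0,"wz":0,"gripper":0.1}
  ]
}}

```text
time: 12.33
position: [0.5979, 0.0619, 0.0569]
tool_rot: [-1.962, -2.451, 0.004]
ft_force: [0.1, -0.2, 0.7]
grip_width: 0.472
grip_force: 0.0
```

>>> {"op": "jog_arm", "data": {
  "increments": [
    {"tx":0,"ty":0,"tz":0,"wx":0,"wy":0,"wz":0,"gripper":0.1},
    {"tx":0,"ty":0,"tz":0,"wx":0,"wy":0,"wz":0,"gripper":0.1},
    {"tx":0,"ty":0,"tz":0,"wx":0,"wy":0,"wz":0,"gripper":0.1},
    {"tx":0,"ty":0,"tz":0,"wx":0,"wy":0,"wz":0,"gripper":0.1},
    {"tx":0,"ty":0,"tz":0,"wx":0,"wy":0,"wz":0,"gripper":0.1}
  ]
}}

```text
time: 12.75
position: [0.5986, 0.063, 0.0586]
tool_rot: [1.961, 2.454, -0.003]
ft_force: [-3.8, -0.7, 5.5]
grip_width: 0.205
grip_force: 30.0
```

```bash
python3 -c "
from plan import *
loc()"
```

```text
cal-frame mm [58.9 41.4 58.6] yaw err -0.001 F_y 0.2 F [-3.8 -0.7  5.5] t 12.75 w 17.838073224335457 29.992686356417835
```

>>> {"op": "jog_arm", "data": {
  "increments": [
    {"tx":-3,"ty":0,"tz":0,"wx":0,"wy":0,"wz":0,"gripper":0.1},
    {"tx":-7,"ty":0,"tz":0,"wx":0,"wy":0,"wz":0,"gripper":0.1},
    {"tx":-11,"ty":0,"tz":0,"wx":0,"wy":0,"wz":0,"gripper":0.1},
    {"tx":-14,"ty":0,"tz":0,"wx":0,"wy":0,"wz":0,"gripper":0.1},
    {"tx":-17,"ty":0,"tz":0,"wx":0,"wy":0,"wz":0,"gripper":0.1}
  ]
}}

```text
time: 13.17
position: [0.602, 0.0485, 0.0586]
tool_rot: [-1.959, -2.454, -0.0]
ft_force: [-5.2, 2.5, 5.3]
grip_width: 0.209
grip_force: 30.0
```

>>> {"op": "jog_arm", "data": {
  "increments": [
    {"tx":-1,"ty":0,"tz":0,"wx":0,"wy":0,"wz":0,"gripper":0.1},
    {"tx":-2,"ty":0,"tz":0,"wx":0,"wy":0,"wz":0,"gripper":0.1},
    {"tx":-3,"ty":0,"tz":0,"wx":0,"wy":0,"wz":0,"gripper":0.1},
    {"tx":-4,"ty":0,"tz":0,"wx":0,"wy":0,"wz":0,"gripper":0.1},
    {"tx":-5,"ty":0,"tz":0,"wx":0,"wy":0,"wz":0,"gripper":0.1}
  ]
}}

```text
time: 13.58
position: [0.6028, 0.0451, 0.0586]
tool_rot: [-1.957, -2.454, -0.001]
ft_force: [-5.0, 3.4, 5.4]
grip_width: 0.204
grip_force: 30.0
```

```bash
python3 -c "
from plan import *
loc()"
```

```text
cal-frame mm [59.  23.  58.6] yaw err 0.001 F_y 4.39 F [-5.   3.4  5.4] t 13.5833 w 17.742865571794617 29.984143869951367
```

>>> {"op": "jog_arm", "data": {
  "increments": [
    {"tx":-1,"ty":0,"tz":0,"wx":0,"wy":0,"wz":0,"gripper":0.1},
    {"tx":-2,"ty":0,"tz":0,"wx":0,"wy":0,"wz":0,"gripper":0.1},
    {"tx":-3,"ty":0,"tz":0,"wx":0,"wy":0,"wz":0,"gripper":0.1},
    {"tx":-4,"ty":0,"tz":0,"wx":0,"wy":0,"wz":0,"gripper":0.1},
    {"tx":-5,"ty":0,"tz":0,"wx":0,"wy":0,"wz":0,"gripper":0.1}
  ]
}}

```text
time: 14.0
position: [0.6039, 0.0405, 0.0586]
tool_rot: [-1.957, -2.454, -0.002]
ft_force: [-5.4, 5.7, 5.5]
grip_width: 0.205
grip_force: 30.0
```

```bash
python3 -c "
from plan import *
loc()"
```

```text
cal-frame mm [59.  18.3 58.6] yaw err 0.001 F_y 6.76 F [-5.4  5.7  5.5] t 14.0 w 17.79685952857397 29.983924333937466
```

>>> {"op": "jog_arm", "data": {
  "increments": [
    {"tx":-1,"ty":0,"tz":0,"wx":0,"wy":0,"wz":0,"gripper":0.1},
    {"tx":-2,"ty":0,"tz":0,"wx":0,"wy":0,"wz":0,"gripper":0.1},
    {"tx":-2,"ty":0,"tz":0,"wx":0,"wy":0,"wz":0,"gripper":0.1},
    {"tx":-3,"ty":0,"tz":0,"wx":0,"wy":0,"wz":0,"gripper":0.1},
    {"tx":-3,"ty":0,"tz":0,"wx":0,"wy":0,"wz":0,"gripper":0.1}
  ]
}}

```text
time: 14.42
position: [0.6043, 0.0387, 0.0586]
tool_rot: [-1.955, -2.453, -0.003]
ft_force: [-5.5, 6.2, 6.4]
grip_width: 0.206
grip_force: 30.0
```

```bash
python3 -c "
from plan import *
loc()"
```

```text
cal-frame mm [59.  16.5 58.6] yaw err 0.001 F_y 7.26 F [-5.5  6.2  6.4] t 14.4167 w 17.878549477485514 29.983837357722223
```

>>> {"op": "jog_arm", "data": {
  "increments": [
    {"tx":-1,"ty":0,"tz":0,"wx":0,"wy":0,"wz":0,"gripper":0.1},
    {"tx":-2,"ty":0,"tz":0,"wx":0,"wy":0,"wz":0,"gripper":0.1},
    {"tx":-3,"ty":0,"tz":0,"wx":0,"wy":0,"wz":0,"gripper":0.1},
    {"tx":-4,"ty":0,"tz":0,"wx":0,"wy":0,"wz":0,"gripper":0.1},
    {"tx":-4,"ty":0,"tz":0,"wx":0,"wy":0,"wz":0,"gripper":0.1}
  ]
}}

```text
time: 14.83
position: [0.6048, 0.0364, 0.0586]
tool_rot: [-1.953, -2.453, -0.005]
ft_force: [-6.0, 9.1, 6.3]
grip_width: 0.205
grip_force: 30.0
```

```bash
python3 -c "
from plan import *
loc()
im=vision.get_image('scene')['color'][165:245,260:370]
cv2.imwrite('pics/c2.png',cv2.resize(im,None,fx=5,fy=5,interpolation=cv2.INTER_CUBIC))"
```

```text
cal-frame mm [59.  14.1 58.6] yaw err 0.002 F_y 10.16 F [-6.   9.1  6.3] t 14.8333 w 17.81745263406986 29.985729278996587
```

View pics/c2.png

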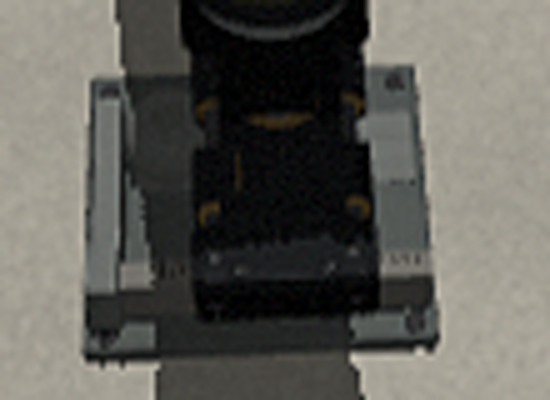

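The force slope is 2.9 N over 2.4 mm, which matches the spring, so the tip is pressed about 6 mm. I hold it about 1 s, then open.

>>> {"op": "jog_arm", "data": {
  "increments": [
    {"tx":-0.5,"ty":0,"tz":0,"wx":0,"wy":0,"wz":0,"gripper":0.1},
    {"tx":-0.5,"ty":0,"tz":0,"wx":0,"wy":0,"wz":0,"gripper":0.1},
    {"tx":-0.5,"ty":0,"tz":0,"wx":0,"wy":0,"wz":0,"gripper":0.1},
    {"tx":-0.5,"ty":0,"tz":0,"wx":0,"wy":0,"wz":0,"gripper":0.1},
    {"tx":-0.5,"ty":0,"tz":0,"wx":0,"wy":0,"wz":0,"gripper":0.1}
  ]
}}

```text
time: 15.3
position: [0.6048, 0.0363, 0.0586]
tool_rot: [-1.953, -2.453, -0.005]
ft_force: [-6.6, 9.3, 6.9]
grip_width: 0.202
grip_force: 30.0
```

>>> {"op": "jog_arm", "data": {
  "increments": [
    {"tx":0,"ty":0,"tz":0,"wx":0,"wy":0,"wz":0,"gripper":0.1},
    {"tx":0,"ty":0,"tz":0,"wx":0,"wy":0,"wz":0,"gripper":0.1},
    {"tx":0,"ty":0,"tz":0,"wx":0,"wy":0,"wz":0,"gripper":0.1},
    {"tx":0,"ty":0,"tz":0,"wx":0,"wy":0,"wz":0,"gripper":0.1},
    {"tx":0,"ty":0,"tz":0,"wx":0,"wy":0,"wz":0,"gripper":0.1}
  ]
}}

```text
time: 15.72
position: [0.6049, 0.0363, 0.0587]
tool_rot: [-1.953, -2.453, -0.005]
ft_force: [-6.0, 9.0, 6.7]
grip_width: 0.207
grip_force: 30.0
```

>>> {"op": "jog_arm", "data": {
  "increments": [
    {"tx":5,"ty":0,"tz":0,"wx":0,"wy":0,"wz":0,"gripper":0.1},
    {"tx":12,"ty":0,"tz":0,"wx":0,"wy":0,"wz":0,"gripper":0.1},
    {"tx":20,"ty":0,"tz":0,"wx":0,"wy":0,"wz":0,"gripper":0.1},
    {"tx":28,"ty":0,"tz":0,"wx":0,"wy":0,"wz":0,"gripper":0.1},
    {"tx":34.5,"ty":0,"tz":0,"wx":0,"wy":0,"wz":0,"gripper":0.1}
  ]
}}

```text
time: 16.13
position: [0.599, 0.0617, 0.0587]
tool_rot: [1.961, 2.452, -0.005]
ft_force: [-2.5, -4.7, 5.4]
grip_width: 0.205
grip_force: 30.0
```

>>> {"op": "jog_arm", "data": {
  "increments": [
    {"tx":1,"ty":0,"tz":0,"wx":0,"wy":0,"wz":0,"gripper":0.1},
    {"tx":1,"ty":0,"tz":0,"wx":0,"wy":0,"wz":0,"gripper":0.1},
    {"tx":1,"ty":0,"tz":0,"wx":0,"wy":0,"wz":0,"gripper":0.5},
    {"tx":1,"ty":0,"tz":0,"wx":0,"wy":0,"wz":0,"gripper":0.5},
    {"tx":1,"ty":0,"tz":-30,"wx":0,"wy":0,"wz":0,"gripper":0.5}
  ]
}}

```text
time: 16.55
position: [0.595, 0.0635, 0.0825]
tool_rot: [-1.957, -2.448, 0.01]
ft_force: [-0.1, -0.5, -1.3]
grip_width: 0.35
grip_force: 0.0
```

```bash
python3 -c "
from plan import *
loc(); plan(W(ca,[-.030,-.041,.12]))"
```

```text
cal-frame mm [55.5 42.6 82.5] yaw err -0.002 F_y -0.44 F [-0.1 -0.5 -1.3] t 16.55 w 30.416440241879886 0.0
tx -83.8 ty -85.3 tz -37.5 wz -0.002
```

>>> {"op": "jog_arm", "data": {
  "increments": [
    {"tx":0,"ty":0,"tz":-32,"wx":0,"wy":0,"wz":0,"gripper":0.7},
    {"tx":-25,"ty":-27,"tz":-32,"wx":0,"wy":0,"wz":0,"gripper":0.7},
    {"tx":-50,"ty":-54,"tz":-32,"wx":0,"wy":0,"wz":0,"gripper":0.7},
    {"tx":-75,"ty":-80,"tz":-32,"wx":0,"wy":0,"wz":0,"gripper":0.7},
    {"tx":-84,"ty":-88,"tz":-32,"wx":0,"wy":0,"wz":0,"gripper":0.7}
  ]
}}

```text
time: 16.97
position: [0.529, -0.0424, 0.1193]
tool_rot: [1.967, 2.448, -0.006]
ft_force: [0.1, -0.6, 0.4]
grip_width: 0.675
grip_force: 0.0
```

>>> {"op": "jog_arm", "data": {
  "increments": [
    {"tx":0,"ty":0,"tz":0,"wx":0,"wy":0,"wz":0,"gripper":0.7},
    {"tx":0,"ty":0,"tz":0,"wx":0,"wy":0,"wz":0,"gripper":0.7},
    {"tx":0,"ty":0,"tz":20,"wx":0,"wy":0,"wz":0,"gripper":0.7},
    {"tx":0,"ty":0,"tz":40,"wx":0,"wy":0,"wz":0,"gripper":0.7},
    {"tx":0,"ty":0,"tz":50,"wx":0,"wy":0,"wz":0,"gripper":0.7}
  ]
}}

```text
time: 17.38
position: [0.5313, -0.0348, 0.0677]
tool_rot: [-1.957, -2.455, -0.001]
ft_force: [-0.6, 0.3, -0.0]
grip_width: 0.701
grip_force: 0.0
```

```bash
python3 -c "
from plan import *
loc(); plan(W(ca,[-.030,-.041,.019]))"
```

```text
cal-frame mm [-28.4 -39.   67.7] yaw err 0.001 F_y 0.44 F [-0.6  0.3 -0. ] t 17.3833 w 60.961356487709914 0.0
tx -2.0 ty -1.6 tz 48.7 wz 0.001
```

>>> {"op": "jog_arm", "data": {
  "increments": [
    {"tx":-2,"ty":-1.6,"tz":15,"wx":0,"wy":0,"wz":0,"gripper":0.7},
    {"tx":-2,"ty":-1.6,"tz":30,"wx":0,"wy":0,"wz":0,"gripper":0.7},
    {"tx":-2,"ty":-1.6,"tz":43,"wx":0,"wy":0,"wz":0,"gripper":0.7},
    {"tx":-2,"ty":-1.6,"tz":48,"wx":0,"wy":0,"wz":0,"gripper":0.7},
    {"tx":-2,"ty":-1.6,"tz":48,"wx":0,"wy":0,"wz":0,"gripper":0.7}
  ]
}}

```text
time: 17.8
position: [0.5297, -0.0382, 0.0201]
tool_rot: [-1.958, -2.453, 0.001]
ft_force: [0.1, -0.1, -0.2]
grip_width: 0.697
grip_force: 0.0
```

>>> {"op": "jog_arm", "data": {
  "increments": [
    {"tx":0,"ty":0,"tz":0,"wx":0,"wy":0,"wz":0,"gripper":0.4},
    {"tx":0,"ty":0,"tz":0,"wx":0,"wy":0,"wz":0,"gripper":0.4},
    {"tx":0,"ty":0,"tz":0,"wx":0,"wy":0,"wz":0,"gripper":0.4},
    {"tx":0,"ty":0,"tz":0,"wx":0,"wy":0,"wz":0,"gripper":0.4},
    {"tx":0,"ty":0,"tz":0,"wx":0,"wy":0,"wz":0,"gripper":0.4}
  ]
}}

```text
time: 18.22
position: [0.5314, -0.0392, 0.0224]
tool_rot: [1.96, 2.453, 0.002]
ft_force: [0.7, 0.7, 2.7]
grip_width: 0.524
grip_force: 30.0
```

>>> {"op": "jog_arm", "data": {
  "increments": [
    {"tx":0,"ty":0,"tz":-3,"wx":0,"wy":0,"wz":0,"gripper":0.4},
    {"tx":1,"ty":0,"tz":-20,"wx":0,"wy":0,"wz":0,"gripper":0.4},
    {"tx":1,"ty":0,"tz":-50,"wx":0,"wy":0,"wz":0,"gripper":0.4},
    {"tx":1,"ty":0,"tz":-85,"wx":0,"wy":0,"wz":0,"gripper":0.4},
    {"tx":1,"ty":0,"tz":-115,"wx":0,"wy":0,"wz":0,"gripper":0.4}
  ]
}}

```text
time: 18.63
position: [0.5293, -0.0382, 0.1375]
tool_rot: [-1.961, -2.453, 0.001]
ft_force: [1.5, -1.0, -2.6]
grip_width: 0.522
grip_force: 30.0
```

```bash
cat > pot.py <<'E'
from plan import *
def pot():
    im=vision.get_image("top"); d=vision.spot_in("top","pot"); print([(np.round(x["bbox"]),round(x["conf"],2)) for x in d[:2]])
    b=d[0]["bbox"]
    # model bbox of pot (rim+foot circles) fitted to detected bbox
    def box(p):
        q=np.array([proj(im,[p[0]+r*np.cos(i),p[1]+r*np.sin(i),z]) for r,z in((.092,.082),(.086,0)) for i in np.linspace(0,6.28,48)])
        return np.r_[q.min(0),q.max(0)]
    r=least_squares(lambda p:box(p)-b,[.478,-.305],diff_step=1e-3); print("pot",r.x,r.fun.round(1)); return r.x
E
python3 -c "
from pot import *
loc(); p=pot()
d=np.array([-np.sin(ca[2]),np.cos(ca[2])]); print('ctr',p)
plan([*(p+.048*d),.13])"
```

```text
cal-frame mm [-31.2 -41.9 137.5] yaw err -0.001 F_y -1.27 F [ 1.5 -1.  -2.6] t 18.6333 w 45.38366463033033 29.99950817436911
[(array([409., 201., 483., 270.]), 0.84)]
pot [ 0.48025963 -0.30790945] [ 0.4  0.4 -0.4 -0.3]
ctr [ 0.48025963 -0.30790945]
tx -101.6 ty -55.6 tz 5.7 wz -0.001
tx -101.5 ty -55.7 tz 5.7 wz -0.001
```

>>> {"op": "jog_arm", "data": {
  "increments": [
    {"tx":-15,"ty":-8,"tz":0,"wx":0,"wy":0,"wz":0,"gripper":0.4},
    {"tx":-38,"ty":-21,"tz":0,"wx":0,"wy":0,"wz":0,"gripper":0.4},
    {"tx":-65,"ty":-36,"tz":0,"wx":0,"wy":0,"wz":0,"gripper":0.4},
    {"tx":-95,"ty":-52,"tz":0,"wx":0,"wy":0,"wz":0,"gripper":0.4},
    {"tx":-125,"ty":-68,"tz":0,"wx":0,"wy":0,"wz":0,"gripper":0.4}
  ]
}}

```text
time: 19.15
position: [0.4894, -0.1759, 0.1348]
tool_rot: [-1.959, -2.453, 0.002]
ft_force: [-0.0, 0.3, -4.2]
grip_width: 0.525
grip_force: 30.0
```

>>> {"op": "jog_arm", "data": {
  "increments": [
    {"tx":-28,"ty":-15,"tz":0,"wx":0,"wy":0,"wz":0,"gripper":0.4},
    {"tx":-52,"ty":-28,"tz":0,"wx":0,"wy":0,"wz":0,"gripper":0.4},
    {"tx":-70,"ty":-38,"tz":0,"wx":0,"wy":0,"wz":0,"gripper":0.4},
    {"tx":-78,"ty":-43,"tz":0,"wx":0,"wy":0,"wz":0,"gripper":0.4},
    {"tx":-78,"ty":-43,"tz":0,"wx":0,"wy":0,"wz":0,"gripper":0.4}
  ]
}}

```text
time: 19.57
position: [0.4644, -0.2629, 0.1349]
tool_rot: [-1.966, -2.447, 0.002]
ft_force: [0.3, 0.1, -3.2]
grip_width: 0.525
grip_force: 30.0
```

>>> {"op": "jog_arm", "data": {
  "increments": [
    {"tx":0,"ty":0,"tz":15,"wx":0,"wy":0,"wz":0,"gripper":0.4},
    {"tx":0,"ty":0,"tz":35,"wx":0,"wy":0,"wz":0,"gripper":0.4},
    {"tx":0,"ty":0,"tz":55,"wx":0,"wy":0,"wz":0,"gripper":0.4},
    {"tx":0,"ty":0,"tz":70,"wx":0,"wy":0,"wz":0,"gripper":0.4},
    {"tx":0,"ty":0,"tz":80,"wx":0,"wy":0,"wz":0,"gripper":0.4}
  ]
}}

```text
time: 19.98
position: [0.466, -0.2575, 0.0541]
tool_rot: [-1.956, -2.454, -0.001]
ft_force: [-0.2, 0.5, -2.9]
grip_width: 0.521
grip_force: 30.0
```

```bash
python3 -c "
from pot import *
loc(); p=np.array([.4803,-.3079])
d=np.array([-np.sin(ca[2]),np.cos(ca[2])])
plan([*(p+.048*d),.018]); print(st()[0]['joint_positions'])
im=vision.get_image('scene')['color'][100:210,140:280]
cv2.imwrite('pics/p1.png',cv2.resize(im,None,fx=4,fy=4,interpolation=cv2.INTER_CUBIC))"
```

```text
cal-frame mm [-141.5 -241.8   54.1] yaw err 0.001 F_y 0.56 F [-0.2  0.5 -2.9] t 19.9833 w 45.287475533989436 29.999309334671125
tx -4.3 ty 2.7 tz 36.1 wz 0.001
[ 0.88078616  0.26160213 -0.47454826  1.91255461  0.13863813  1.00330493
  0.56970681]
```

View pics/p1.png

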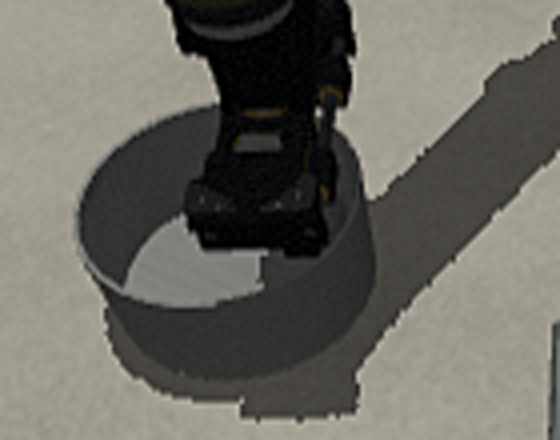

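The gripper is inside the pot, right of centre at (265,230), clear of the rim. I lower and release.

>>> {"op": "jog_arm", "data": {
  "increments": [
    {"tx":-3,"ty":2,"tz":10,"wx":0,"wy":0,"wz":0,"gripper":0.4},
    {"tx":-3,"ty":2,"tz":20,"wx":0,"wy":0,"wz":0,"gripper":0.4},
    {"tx":-3,"ty":2,"tz":30,"wx":0,"wy":0,"wz":0,"gripper":0.4},
    {"tx":-3,"ty":2,"tz":36,"wx":0,"wy":0,"wz":0,"gripper":0.4},
    {"tx":-3,"ty":2,"tz":36,"wx":0,"wy":0,"wz":0,"gripper":0.4}
  ]
}}

```text
time: 20.45
position: [0.4682, -0.2626, 0.0188]
tool_rot: [-1.96, -2.452, 0.0]
ft_force: [-0.8, 0.6, -3.5]
grip_width: 0.526
grip_force: 30.0
```

>>> {"op": "jog_arm", "data": {
  "increments": [
    {"tx":0,"ty":0,"tz":1,"wx":0,"wy":0,"wz":0,"gripper":0.4},
    {"tx":0,"ty":0,"tz":1,"wx":0,"wy":0,"wz":0,"gripper":0.63},
    {"tx":0,"ty":0,"tz":1,"wx":0,"wy":0,"wz":0,"gripper":0.63},
    {"tx":0,"ty":0,"tz":1,"wx":0,"wy":0,"wz":0,"gripper":0.63},
    {"tx":0,"ty":0,"tz":1,"wx":0,"wy":0,"wz":0,"gripper":0.63}
  ]
}}

```text
time: 20.87
position: [0.47, -0.2637, 0.0204]
tool_rot: [1.961, 2.452, 0.0]
ft_force: [0.1, -0.4, -0.7]
grip_width: 0.626
grip_force: 0.0
```

>>> {"op": "jog_arm", "data": {
  "increments": [
    {"tx":0,"ty":0,"tz":-8,"wx":0,"wy":0,"wz":0,"gripper":0.63},
    {"tx":0,"ty":0,"tz":-25,"wx":0,"wy":0,"wz":0,"gripper":0.63},
    {"tx":0,"ty":0,"tz":-55,"wx":0,"wy":0,"wz":0,"gripper":0.63},
    {"tx":0,"ty":0,"tz":-85,"wx":0,"wy":0,"wz":0,"gripper":0.63},
    {"tx":0,"ty":0,"tz":-120,"wx":0,"wy":0,"wz":0,"gripper":0.63}
  ]
}}

```text
time: 21.28
position: [0.4686, -0.2627, 0.1407]
tool_rot: [-1.961, -2.453, 0.0]
ft_force: [0.1, -0.1, -0.9]
grip_width: 0.629
grip_force: 0.0
```

```bash
python3 -c "
from pot import *
loc(); plan(W(rk,[0,0,.14]))"
```

```text
cal-frame mm [-140.2 -247.4  140.7] yaw err -0.001 F_y -0.1 F [ 0.1 -0.1 -0.9] t 21.2833 w 54.75146609427532 0.0
tx 181.2 ty 56.5 tz 0.2 wz -0.000
tx 181.1 ty 56.6 tz 0.2 wz -0.000
tx 181.1 ty 56.7 tz 0.2 wz -0.000
```

Next, the medium ball.

>>> {"op": "jog_arm", "data": {
  "increments": [
    {"tx":35,"ty":11,"tz":0,"wx":0,"wy":0,"wz":0,"gripper":0.65},
    {"tx":72,"ty":22,"tz":0,"wx":0,"wy":0,"wz":0,"gripper":0.65},
    {"tx":109,"ty":34,"tz":0,"wx":0,"wy":0,"wz":0,"gripper":0.65},
    {"tx":146,"ty":45,"tz":0,"wx":0,"wy":0,"wz":0,"gripper":0.65},
    {"tx":181.1,"ty":56.5,"tz":0,"wx":0,"wy":0,"wz":0,"gripper":0.65}
  ]
}}

```text
time: 21.7
position: [0.4846, -0.0721, 0.1406]
tool_rot: [1.96, 2.453, 0.0]
ft_force: [0.6, -0.0, -0.2]
grip_width: 0.652
grip_force: 0.0
```

>>> {"op": "jog_arm", "data": {
  "increments": [
    {"tx":37,"ty":11,"tz":0,"wx":0,"wy":0,"wz":0,"gripper":0.65},
    {"tx":74,"ty":22,"tz":0,"wx":0,"wy":0,"wz":0,"gripper":0.65},
    {"tx":110,"ty":34,"tz":0,"wx":0,"wy":0,"wz":0,"gripper":0.65},
    {"tx":146,"ty":45,"tz":0,"wx":0,"wy":0,"wz":0,"gripper":0.65},
    {"tx":181.1,"ty":56.6,"tz":0,"wx":0,"wy":0,"wz":0,"gripper":0.65}
  ]
}}

```text
time: 22.12
position: [0.4999, 0.1169, 0.1406]
tool_rot: [1.96, 2.452, 0.001]
ft_force: [0.1, 0.0, 0.6]
grip_width: 0.649
grip_force: 0.0
```

>>> {"op": "jog_arm", "data": {
  "increments": [
    {"tx":37,"ty":11,"tz":0,"wx":0,"wy":0,"wz":0,"gripper":0.65},
    {"tx":74,"ty":22,"tz":0,"wx":0,"wy":0,"wz":0,"gripper":0.65},
    {"tx":110,"ty":34,"tz":0,"wx":0,"wy":0,"wz":0,"gripper":0.65},
    {"tx":150,"ty":47,"tz":0,"wx":0,"wy":0,"wz":0,"gripper":0.65},
    {"tx":181.1,"ty":56.6,"tz":0,"wx":0,"wy":0,"wz":0,"gripper":0.65}
  ]
}}

```text
time: 22.53
position: [0.5151, 0.3073, 0.1405]
tool_rot: [1.961, 2.455, 0.003]
ft_force: [0.8, -0.1, 0.8]
grip_width: 0.651
grip_force: 0.0
```

>>> {"op": "jog_arm", "data": {
  "increments": [
    {"tx":0,"ty":0,"tz":10,"wx":0,"wy":0,"wz":0,"gripper":0.65},
    {"tx":0,"ty":0,"tz":30,"wx":0,"wy":0,"wz":0,"gripper":0.65},
    {"tx":0,"ty":0,"tz":50,"wx":0,"wy":0,"wz":0,"gripper":0.65},
    {"tx":0,"ty":0,"tz":60,"wx":0,"wy":0,"wz":0,"gripper":0.65},
    {"tx":0,"ty":0,"tz":60,"wx":0,"wy":0,"wz":0,"gripper":0.65}
  ]
}}

```text
time: 22.95
position: [0.5139, 0.3026, 0.0774]
tool_rot: [-1.961, -2.453, 0.006]
ft_force: [-0.5, -1.1, -0.5]
grip_width: 0.649
grip_force: 0.0
```

```bash
python3 -c "
from pot import *
loc(); plan(W(rk,[0,0,.0285]))
im=vision.get_image('top')['color'][180:300,190:500]
cv2.imwrite('pics/p2.png',cv2.resize(im,None,fx=2.5,fy=2.5,interpolation=cv2.INTER_CUBIC))"
```

```text
cal-frame mm [ 29.4 293.8  77.4] yaw err -0.002 F_y -0.95 F [-0.5 -1.1 -0.5] t 22.95 w 56.46680612113248 0.0
tx 2.0 ty 0.8 tz 48.9 wz -0.002
```

View pics/p2.png

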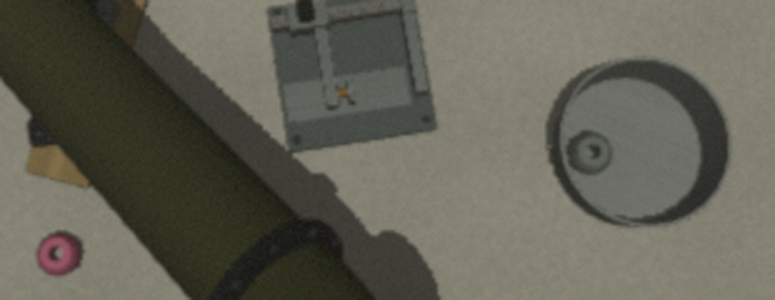

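The large ball lies flat in the pot at (590,152) and the jaw is open. Gripping the medium ball.

>>> {"op": "jog_arm", "data": {
  "increments": [
    {"tx":1.5,"ty":0.5,"tz":15,"wx":0,"wy":0,"wz":0,"gripper":0.65},
    {"tx":1.5,"ty":0.5,"tz":30,"wx":0,"wy":0,"wz":0,"gripper":0.65},
    {"tx":1.5,"ty":0.5,"tz":42,"wx":0,"wy":0,"wz":0,"gripper":0.65},
    {"tx":1.5,"ty":0.5,"tz":48,"wx":0,"wy":0,"wz":0,"gripper":0.65},
    {"tx":1.5,"ty":0.5,"tz":48,"wx":0,"wy":0,"wz":0,"gripper":0.65}
  ]
}}

```text
time: 23.42
position: [0.5141, 0.3047, 0.0292]
tool_rot: [-1.961, -2.453, 0.005]
ft_force: [0.3, -0.5, -0.1]
grip_width: 0.647
grip_force: 0.0
```

>>> {"op": "jog_arm", "data": {
  "increments": [
    {"tx":0,"ty":0,"tz":0,"wx":0,"wy":0,"wz":0,"gripper":0.35},
    {"tx":0,"ty":0,"tz":0,"wx":0,"wy":0,"wz":0,"gripper":0.35},
    {"tx":0,"ty":0,"tz":0,"wx":0,"wy":0,"wz":0,"gripper":0.35},
    {"tx":0,"ty":0,"tz":0,"wx":0,"wy":0,"wz":0,"gripper":0.35},
    {"tx":0,"ty":0,"tz":0,"wx":0,"wy":0,"wz":0,"gripper":0.35}
  ]
}}

```text
time: 23.83
position: [0.5154, 0.306, 0.0321]
tool_rot: [1.961, 2.454, 0.001]
ft_force: [-0.6, 0.5, 3.1]
grip_width: 0.454
grip_force: 30.0
```

>>> {"op": "jog_arm", "data": {
  "increments": [
    {"tx":0,"ty":0,"tz":-8,"wx":0,"wy":0,"wz":0,"gripper":0.35},
    {"tx":0,"ty":0,"tz":-25,"wx":0,"wy":0,"wz":0,"gripper":0.35},
    {"tx":0,"ty":0,"tz":-50,"wx":0,"wy":0,"wz":0,"gripper":0.35},
    {"tx":0,"ty":0,"tz":-75,"wx":0,"wy":0,"wz":0,"gripper":0.35},
    {"tx":0,"ty":0,"tz":-90,"wx":0,"wy":0,"wz":0,"gripper":0.35}
  ]
}}

```text
time: 24.25
position: [0.5161, 0.3064, 0.1244]
tool_rot: [1.961, 2.453, 0.004]
ft_force: [0.1, 0.1, -0.7]
grip_width: 0.45
grip_force: 30.0
```

```bash
python3 -c "
from pot import *
loc(); plan(W(ca,[-.03,-.0405,.12]))"
```

```text
cal-frame mm [ 32.4 297.  124.4] yaw err -0.001 F_y 0.09 F [ 0.1  0.1 -0.7] t 24.25 w 39.19069635970579 29.999894192442298
tx -168.8 ty -31.0 tz 2.2 wz -0.001
tx -168.8 ty -31.1 tz 2.2 wz -0.001
```

>>> {"op": "jog_arm", "data": {
  "increments": [
    {"tx":-20,"ty":-4,"tz":0,"wx":0,"wy":0,"wz":0,"gripper":0.35},
    {"tx":-55,"ty":-10,"tz":0,"wx":0,"wy":0,"wz":0,"gripper":0.35},
    {"tx":-95,"ty":-17,"tz":0,"wx":0,"wy":0,"wz":0,"gripper":0.35},
    {"tx":-132,"ty":-24,"tz":0,"wx":0,"wy":0,"wz":0,"gripper":0.35},
    {"tx":-169,"ty":-31,"tz":0,"wx":0,"wy":0,"wz":0,"gripper":0.35}
  ]
}}

```text
time: 24.67
position: [0.5221, 0.1322, 0.1218]
tool_rot: [1.961, 2.454, -0.0]
ft_force: [0.4, -0.3, -1.9]
grip_width: 0.453
grip_force: 30.0
```

>>> {"op": "jog_arm", "data": {
  "increments": [
    {"tx":-40,"ty":-7,"tz":0,"wx":0,"wy":0,"wz":0,"gripper":0.35},
    {"tx":-80,"ty":-15,"tz":0,"wx":0,"wy":0,"wz":0,"gripper":0.35},
    {"tx":-120,"ty":-22,"tz":0,"wx":0,"wy":0,"wz":0,"gripper":0.35},
    {"tx":-155,"ty":-28,"tz":0,"wx":0,"wy":0,"wz":0,"gripper":0.35},
    {"tx":-168,"ty":-31,"tz":0,"wx":0,"wy":0,"wz":0,"gripper":0.35}
  ]
}}

```text
time: 25.08
position: [0.5289, -0.0443, 0.1217]
tool_rot: [1.969, 2.444, -0.005]
ft_force: [-0.1, -0.8, -1.9]
grip_width: 0.452
grip_force: 30.0
```

>>> {"op": "jog_arm", "data": {
  "increments": [
    {"tx":0,"ty":0,"tz":15,"wx":0,"wy":0,"wz":0,"gripper":0.35},
    {"tx":0,"ty":0,"tz":40,"wx":0,"wy":0,"wz":0,"gripper":0.35},
    {"tx":0,"ty":0,"tz":65,"wx":0,"wy":0,"wz":0,"gripper":0.35},
    {"tx":0,"ty":0,"tz":85,"wx":0,"wy":0,"wz":0,"gripper":0.35},
    {"tx":0,"ty":0,"tz":90,"wx":0,"wy":0,"wz":0,"gripper":0.35}
  ]
}}

```text
time: 25.5
position: [0.5264, -0.0368, 0.0286]
tool_rot: [-1.959, -2.45, 0.004]
ft_force: [-0.2, -0.4, -1.2]
grip_width: 0.451
grip_force: 30.0
```

>>> {"op": "jog_arm", "data": {
  "increments": [
    {"tx":0,"ty":0,"tz":2,"wx":0,"wy":0,"wz":0,"gripper":0.35},
    {"tx":0,"ty":0,"tz":2,"wx":0,"wy":0,"wz":0,"gripper":0.35},
    {"tx":0,"ty":0,"tz":2,"wx":0,"wy":0,"wz":0,"gripper":0.35},
    {"tx":0,"ty":0,"tz":2,"wx":0,"wy":0,"wz":0,"gripper":0.35},
    {"tx":0,"ty":0,"tz":2,"wx":0,"wy":0,"wz":0,"gripper":0.35}
  ]
}}

```text
time: 25.92
position: [0.53, -0.0368, 0.0307]
tool_rot: [1.96, 2.452, 0.001]
ft_force: [-0.1, -0.7, -1.8]
grip_width: 0.455
grip_force: 30.0
```

```bash
python3 -c "
from pot import *
loc(); plan(W(ca,[-.03,-.0405,.018]))"
```

```text
cal-frame mm [-30.2 -40.7  30.7] yaw err -0.002 F_y -0.67 F [-0.1 -0.7 -1.8] t 25.9167 w 39.54695284552671 29.99973147176206
tx 0.2 ty 0.2 tz 12.7 wz -0.002
```

>>> {"op": "jog_arm", "data": {
  "increments": [
    {"tx":0,"ty":0,"tz":5,"wx":0,"wy":0,"wz":0,"gripper":0.35},
    {"tx":0,"ty":0,"tz":9,"wx":0,"wy":0,"wz":0,"gripper":0.35},
    {"tx":0,"ty":0,"tz":11,"wx":0,"wy":0,"wz":0,"gripper":0.35},
    {"tx":0,"ty":0,"tz":12,"wx":0,"wy":0,"wz":0,"gripper":0.35},
    {"tx":0,"ty":0,"tz":12,"wx":0,"wy":0,"wz":0,"gripper":0.35}
  ]
}}

```text
time: 26.33
position: [0.529, -0.0369, 0.0189]
tool_rot: [1.962, 2.454, -0.003]
ft_force: [-5.8, -0.5, 13.4]
grip_width: 0.453
grip_force: 30.0
```

>>> {"op": "jog_arm", "data": {
  "increments": [
    {"tx":0,"ty":0,"tz":0,"wx":0,"wy":0,"wz":0,"gripper":0.35},
    {"tx":0,"ty":0,"tz":0,"wx":0,"wy":0,"wz":0,"gripper":0.65},
    {"tx":0,"ty":0,"tz":0,"wx":0,"wy":0,"wz":0,"gripper":0.65},
    {"tx":0,"ty":0,"tz":0,"wx":0,"wy":0,"wz":0,"gripper":0.65},
    {"tx":0,"ty":0,"tz":0,"wx":0,"wy":0,"wz":0,"gripper":0.65}
  ]
}}

```text
time: 26.75
position: [0.5291, -0.0367, 0.0172]
tool_rot: [-1.962, -2.454, -0.0]
ft_force: [-0.4, -0.5, -0.0]
grip_width: 0.623
grip_force: 0.0
```

>>> {"op": "jog_arm", "data": {
  "increments": [
    {"tx":0,"ty":0,"tz":-10,"wx":0,"wy":0,"wz":0,"gripper":0.65},
    {"tx":0,"ty":0,"tz":-35,"wx":0,"wy":0,"wz":0,"gripper":0.65},
    {"tx":0,"ty":0,"tz":-70,"wx":0,"wy":0,"wz":0,"gripper":0.6},
    {"tx":0,"ty":0,"tz":-105,"wx":0,"wy":0,"wz":0,"gripper":0.5},
    {"tx":0,"ty":0,"tz":-105,"wx":0,"wy":0,"wz":0,"gripper":0.5}
  ]
}}

```text
time: 27.17
position: [0.5338, -0.0364, 0.1297]
tool_rot: [1.955, 2.446, 0.009]
ft_force: [1.2, 0.6, 0.8]
grip_width: 0.538
grip_force: 0.0
```

>>> {"op": "jog_arm", "data": {
  "increments": [
    {"tx":22,"ty":22,"tz":0,"wx":0,"wy":0,"wz":0,"gripper":0.5},
    {"tx":45,"ty":48,"tz":0,"wx":0,"wy":0,"wz":0,"gripper":0.5},
    {"tx":67,"ty":72,"tz":0,"wx":0,"wy":0,"wz":0,"gripper":0.5},
    {"tx":83,"ty":89,"tz":0,"wx":0,"wy":0,"wz":0,"gripper":0.5},
    {"tx":83,"ty":89,"tz":0,"wx":0,"wy":0,"wz":0,"gripper":0.5}
  ]
}}

```text
time: 27.58
position: [0.5993, 0.0704, 0.1233]
tool_rot: [-1.953, -2.459, -0.009]
ft_force: [-0.3, 0.7, 0.3]
grip_width: 0.502
grip_force: 0.0
```

```bash
python3 -c "
from plan import *
loc()
im=vision.get_image('scene')['color'][165:245,260:370]
cv2.imwrite('pics/c3.png',cv2.resize(im,None,fx=5,fy=5,interpolation=cv2.INTER_CUBIC))"
```

```text
cal-frame mm [ 61.1  48.5 123.3] yaw err 0.005 F_y 0.79 F [-0.3  0.7  0.3] t 27.5833 w 43.6595006650807 0.0
```

View pics/c3.png

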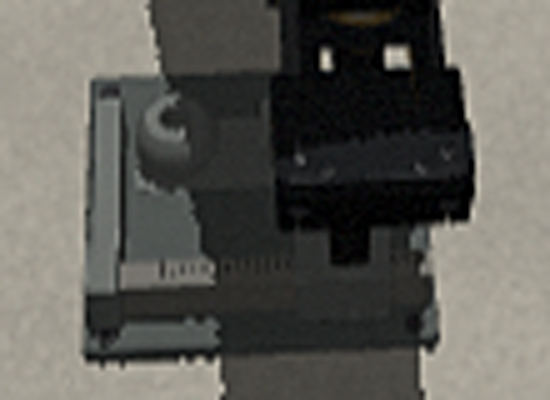

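The medium ball stands flat at (175,135). Now I close the jaw on it.

>>> {"op": "jog_arm", "data": {
  "increments": [
    {"tx":0,"ty":0,"tz":20,"wx":0,"wy":0,"wz":0,"gripper":0.5},
    {"tx":0,"ty":0,"tz":45,"wx":0,"wy":0,"wz":0,"gripper":0.5},
    {"tx":0,"ty":0,"tz":66,"wx":0,"wy":0,"wz":0,"gripper":0.5},
    {"tx":0,"ty":0,"tz":66,"wx":0,"wy":0,"wz":0,"gripper":0.5},
    {"tx":0,"ty":0,"tz":66,"wx":0,"wy":0,"wz":0,"gripper":0.1}
  ]
}}

```text
time: 28.05
position: [0.5965, 0.0625, 0.0558]
tool_rot: [-1.962, -2.451, 0.003]
ft_force: [0.9, -0.2, 0.5]
grip_width: 0.477
grip_force: 0.0
```

>>> {"op": "jog_arm", "data": {
  "increments": [
    {"tx":0,"ty":0,"tz":0,"wx":0,"wy":0,"wz":0,"gripper":0.1},
    {"tx":0,"ty":0,"tz":0,"wx":0,"wy":0,"wz":0,"gripper":0.1},
    {"tx":0,"ty":0,"tz":0,"wx":0,"wy":0,"wz":0,"gripper":0.1},
    {"tx":0,"ty":0,"tz":0,"wx":0,"wy":0,"wz":0,"gripper":0.1},
    {"tx":0,"ty":0,"tz":0,"wx":0,"wy":0,"wz":0,"gripper":0.1}
  ]
}}

```text
time: 28.47
position: [0.5985, 0.0639, 0.0577]
tool_rot: [1.96, 2.453, 0.002]
ft_force: [0.6, -1.4, 4.7]
grip_width: 0.202
grip_force: 30.0
```

>>> {"op": "jog_arm", "data": {
  "increments": [
    {"tx":-4,"ty":0,"tz":0,"wx":0,"wy":0,"wz":0,"gripper":0.1},
    {"tx":-9,"ty":0,"tz":0,"wx":0,"wy":0,"wz":0,"gripper":0.1},
    {"tx":-14,"ty":0,"tz":0,"wx":0,"wy":0,"wz":0,"gripper":0.1},
    {"tx":-19,"ty":0,"tz":0,"wx":0,"wy":0,"wz":0,"gripper":0.1},
    {"tx":-23,"ty":0,"tz":0,"wx":0,"wy":0,"wz":0,"gripper":0.1}
  ]
}}

```text
time: 28.88
position: [0.6034, 0.0425, 0.0576]
tool_rot: [1.96, 2.454, 0.003]
ft_force: [-1.4, 4.3, 6.7]
grip_width: 0.204
grip_force: 30.0
```

>>> {"op": "jog_arm", "data": {
  "increments": [
    {"tx":-1.5,"ty":0,"tz":0,"wx":0,"wy":0,"wz":0,"gripper":0.1},
    {"tx":-3,"ty":0,"tz":0,"wx":0,"wy":0,"wz":0,"gripper":0.1},
    {"tx":-5,"ty":0,"tz":0,"wx":0,"wy":0,"wz":0,"gripper":0.1},
    {"tx":-7,"ty":0,"tz":0,"wx":0,"wy":0,"wz":0,"gripper":0.1},
    {"tx":-8,"ty":0,"tz":0,"wx":0,"wy":0,"wz":0,"gripper":0.1}
  ]
}}

```text
time: 29.3
position: [0.605, 0.0357, 0.0576]
tool_rot: [-1.96, -2.455, -0.004]
ft_force: [-2.3, 4.4, 6.0]
grip_width: 0.202
grip_force: 30.0
```

```bash
python3 -c "
from plan import *
loc()"
```

```text
cal-frame mm [59.  13.3 57.6] yaw err -0.0 F_y 4.83 F [-2.3  4.4  6. ] t 29.3 w 17.606170534692975 29.985781067991866
```

>>> {"op": "jog_arm", "data": {
  "increments": [
    {"tx":-1,"ty":0,"tz":0,"wx":0,"wy":0,"wz":0,"gripper":0.1},
    {"tx":-2,"ty":0,"tz":0,"wx":0,"wy":0,"wz":0,"gripper":0.1},
    {"tx":-3,"ty":0,"tz":0,"wx":0,"wy":0,"wz":0,"gripper":0.1},
    {"tx":-4,"ty":0,"tz":0,"wx":0,"wy":0,"wz":0,"gripper":0.1},
    {"tx":-5,"ty":0,"tz":0,"wx":0,"wy":0,"wz":0,"gripper":0.1}
  ]
}}

```text
time: 29.72
position: [0.6056, 0.0329, 0.0576]
tool_rot: [-1.957, -2.455, -0.007]
ft_force: [-1.4, 8.2, 6.3]
grip_width: 0.205
grip_force: 30.0
```

```bash
python3 -c "
from plan import *
loc()"
```

```text
cal-frame mm [59.  10.5 57.6] yaw err 0.001 F_y 8.33 F [-1.4  8.2  6.3] t 29.7167 w 17.804984074743064 29.983177671491035
```

>>> {"op": "jog_arm", "data": {
  "increments": [
    {"tx":-1,"ty":0,"tz":0,"wx":0,"wy":0,"wz":0,"gripper":0.1},
    {"tx":-2,"ty":0,"tz":0,"wx":0,"wy":0,"wz":0,"gripper":0.1},
    {"tx":-3,"ty":0,"tz":0,"wx":0,"wy":0,"wz":0,"gripper":0.1},
    {"tx":-3,"ty":0,"tz":0,"wx":0,"wy":0,"wz":0,"gripper":0.1},
    {"tx":-3,"ty":0,"tz":0,"wx":0,"wy":0,"wz":0,"gripper":0.1}
  ]
}}

```text
time: 30.13
position: [0.6061, 0.0311, 0.0576]
tool_rot: [-1.956, -2.455, -0.008]
ft_force: [-1.9, 7.9, 5.3]
grip_width: 0.207
grip_force: 30.0
```

>>> {"op": "jog_arm", "data": {
  "increments": [
    {"tx":0,"ty":0,"tz":0,"wx":0,"wy":0,"wz":0,"gripper":0.1},
    {"tx":0,"ty":0,"tz":0,"wx":0,"wy":0,"wz":0,"gripper":0.1},
    {"tx":0,"ty":0,"tz":0,"wx":0,"wy":0,"wz":0,"gripper":0.1},
    {"tx":0,"ty":0,"tz":0,"wx":0,"wy":0,"wz":0,"gripper":0.1},
    {"tx":0,"ty":0,"tz":0,"wx":0,"wy":0,"wz":0,"gripper":0.1}
  ]
}}

```text
time: 30.55
position: [0.6061, 0.0311, 0.0576]
tool_rot: [-1.956, -2.455, -0.008]
ft_force: [-2.6, 8.4, 6.9]
grip_width: 0.2
grip_force: 30.0
```

>>> {"op": "jog_arm", "data": {
  "increments": [
    {"tx":0,"ty":0,"tz":0,"wx":0,"wy":0,"wz":0,"gripper":0.1},
    {"tx":0,"ty":0,"tz":0,"wx":0,"wy":0,"wz":0,"gripper":0.1},
    {"tx":0,"ty":0,"tz":0,"wx":0,"wy":0,"wz":0,"gripper":0.1},
    {"tx":0,"ty":0,"tz":0,"wx":0,"wy":0,"wz":0,"gripper":0.1},
    {"tx":0,"ty":0,"tz":0,"wx":0,"wy":0,"wz":0,"gripper":0.1}
  ]
}}

```text
time: 30.97
position: [0.6061, 0.0311, 0.0577]
tool_rot: [-1.956, -2.455, -0.008]
ft_force: [-3.4, 9.5, 5.7]
grip_width: 0.203
grip_force: 30.0
```

```bash
python3 -c "
from plan import *
loc()"
```

```text
cal-frame mm [59.1  8.6 57.7] yaw err 0.002 F_y 10.05 F [-3.4  9.5  5.7] t 30.9667 w 17.70119033278106 29.983634913922685
```

>>> {"op": "jog_arm", "data": {
  "increments": [
    {"tx":-1,"ty":0,"tz":0,"wx":0,"wy":0,"wz":0,"gripper":0.1},
    {"tx":-2,"ty":0,"tz":0,"wx":0,"wy":0,"wz":0,"gripper":0.1},
    {"tx":-2,"ty":0,"tz":0,"wx":0,"wy":0,"wz":0,"gripper":0.1},
    {"tx":-2,"ty":0,"tz":0,"wx":0,"wy":0,"wz":0,"gripper":0.1},
    {"tx":-2,"ty":0,"tz":0,"wx":0,"wy":0,"wz":0,"gripper":0.1}
  ]
}}

```text
time: 31.38
position: [0.6063, 0.03, 0.0576]
tool_rot: [-1.955, -2.454, -0.009]
ft_force: [-2.7, 9.8, 7.3]
grip_width: 0.205
grip_force: 30.0
```

>>> {"op": "jog_arm", "data": {
  "increments": [
    {"tx":0,"ty":0,"tz":0,"wx":0,"wy":0,"wz":0,"gripper":0.1},
    {"tx":0,"ty":0,"tz":0,"wx":0,"wy":0,"wz":0,"gripper":0.1},
    {"tx":0,"ty":0,"tz":0,"wx":0,"wy":0,"wz":0,"gripper":0.1},
    {"tx":0,"ty":0,"tz":0,"wx":0,"wy":0,"wz":0,"gripper":0.1},
    {"tx":0,"ty":0,"tz":0,"wx":0,"wy":0,"wz":0,"gripper":0.1}
  ]
}}

```text
time: 31.8
position: [0.6063, 0.03, 0.0576]
tool_rot: [-1.955, -2.454, -0.009]
ft_force: [-2.9, 9.6, 6.9]
grip_width: 0.209
grip_force: 30.0
```

>>> {"op": "jog_arm", "data": {
  "increments": [
    {"tx":6,"ty":0,"tz":0,"wx":0,"wy":0,"wz":0,"gripper":0.1},
    {"tx":14,"ty":0,"tz":0,"wx":0,"wy":0,"wz":0,"gripper":0.1},
    {"tx":24,"ty":0,"tz":0,"wx":0,"wy":0,"wz":0,"gripper":0.1},
    {"tx":34,"ty":0,"tz":0,"wx":0,"wy":0,"wz":0,"gripper":0.1},
    {"tx":41,"ty":0,"tz":0,"wx":0,"wy":0,"wz":0,"gripper":0.1}
  ]
}}

```text
time: 32.22
position: [0.5989, 0.0621, 0.0576]
tool_rot: [1.96, 2.45, -0.001]
ft_force: [-0.3, -4.4, 6.5]
grip_width: 0.201
grip_force: 30.0
```

>>> {"op": "jog_arm", "data": {
  "increments": [
    {"tx":1,"ty":0,"tz":0,"wx":0,"wy":0,"wz":0,"gripper":0.1},
    {"tx":1,"ty":0,"tz":0,"wx":0,"wy":0,"wz":0,"gripper":0.1},
    {"tx":1,"ty":0,"tz":0,"wx":0,"wy":0,"wz":0,"gripper":0.5},
    {"tx":1,"ty":0,"tz":0,"wx":0,"wy":0,"wz":0,"gripper":0.5},
    {"tx":1,"ty":0,"tz":0,"wx":0,"wy":0,"wz":0,"gripper":0.5}
  ]
}}

```text
time: 32.63
position: [0.5971, 0.0642, 0.0559]
tool_rot: [-1.962, -2.453, 0.001]
ft_force: [-0.2, -0.1, -0.1]
grip_width: 0.349
grip_force: 0.0
```

>>> {"op": "jog_arm", "data": {
  "increments": [
    {"tx":0,"ty":0,"tz":-20,"wx":0,"wy":0,"wz":0,"gripper":0.5},
    {"tx":0,"ty":0,"tz":-40,"wx":0,"wy":0,"wz":0,"gripper":0.6},
    {"tx":0,"ty":0,"tz":-60,"wx":0,"wy":0,"wz":0,"gripper":0.65},
    {"tx":0,"ty":0,"tz":-63,"wx":0,"wy":0,"wz":0,"gripper":0.65},
    {"tx":0,"ty":0,"tz":-63,"wx":0,"wy":0,"wz":0,"gripper":0.65}
  ]
}}

```text
time: 33.05
position: [0.5982, 0.0647, 0.1204]
tool_rot: [1.961, 2.452, 0.002]
ft_force: [-0.4, -0.3, 0.1]
grip_width: 0.632
grip_force: 0.0
```

```bash
python3 -c "
from plan import *
loc(); plan(W(ca,[-.030,-.044,.12]))"
```

```text
cal-frame mm [ 58.8  43.1 120.4] yaw err -0.002 F_y -0.23 F [-0.4 -0.3  0.1] t 33.05 w 55.025983280007374 0.0
tx -87.3 ty -88.7 tz 0.4 wz -0.002
```

>>> {"op": "jog_arm", "data": {
  "increments": [
    {"tx":-26,"ty":-27,"tz":0,"wx":0,"wy":0,"wz":0,"gripper":0.65},
    {"tx":-52,"ty":-54,"tz":0,"wx":0,"wy":0,"wz":0,"gripper":0.65},
    {"tx":-78,"ty":-80,"tz":0,"wx":0,"wy":0,"wz":0,"gripper":0.65},
    {"tx":-87,"ty":-89,"tz":0,"wx":0,"wy":0,"wz":0,"gripper":0.65},
    {"tx":-87,"ty":-89,"tz":0,"wx":0,"wy":0,"wz":0,"gripper":0.65}
  ]
}}

```text
time: 33.47
position: [0.5267, -0.0446, 0.1174]
tool_rot: [-1.969, -2.446, 0.007]
ft_force: [1.6, 0.2, 0.1]
grip_width: 0.646
grip_force: 0.0
```

>>> {"op": "jog_arm", "data": {
  "increments": [
    {"tx":0,"ty":0,"tz":0,"wx":0,"wy":0,"wz":0,"gripper":0.65},
    {"tx":0,"ty":0,"tz":15,"wx":0,"wy":0,"wz":0,"gripper":0.65},
    {"tx":0,"ty":0,"tz":35,"wx":0,"wy":0,"wz":0,"gripper":0.65},
    {"tx":0,"ty":0,"tz":50,"wx":0,"wy":0,"wz":0,"gripper":0.65},
    {"tx":0,"ty":0,"tz":50,"wx":0,"wy":0,"wz":0,"gripper":0.65}
  ]
}}

```text
time: 33.88
position: [0.5276, -0.0373, 0.066]
tool_rot: [-1.954, -2.452, 0.002]
ft_force: [-1.5, 0.3, -0.8]
grip_width: 0.649
grip_force: 0.0
```

```bash
python3 -c "
from plan import *
loc(); plan(W(ca,[-.030,-.044,.019]))"
```

```text
cal-frame mm [-32.6 -40.7  66. ] yaw err 0.001 F_y 0.61 F [-1.5  0.3 -0.8] t 33.8833 w 56.49983239958934 0.0
tx -3.3 ty 2.6 tz 47.0 wz 0.001
```

>>> {"op": "jog_arm", "data": {
  "increments": [
    {"tx":-2,"ty":1,"tz":15,"wx":0,"wy":0,"wz":0,"gripper":0.65},
    {"tx":-2,"ty":1,"tz":30,"wx":0,"wy":0,"wz":0,"gripper":0.65},
    {"tx":-2,"ty":1,"tz":42,"wx":0,"wy":0,"wz":0,"gripper":0.65},
    {"tx":-2,"ty":1,"tz":46.5,"wx":0,"wy":0,"wz":0,"gripper":0.65},
    {"tx":-2,"ty":1,"tz":46.5,"wx":0,"wy":0,"wz":0,"gripper":0.65}
  ]
}}

```text
time: 34.3
position: [0.5305, -0.0404, 0.022]
tool_rot: [-1.959, -2.453, 0.001]
ft_force: [-0.5, 0.2, -0.3]
grip_width: 0.648
grip_force: 0.0
```

>>> {"op": "jog_arm", "data": {
  "increments": [
    {"tx":0,"ty":0,"tz":0,"wx":0,"wy":0,"wz":0,"gripper":0.35},
    {"tx":0,"ty":0,"tz":0,"wx":0,"wy":0,"wz":0,"gripper":0.35},
    {"tx":0,"ty":0,"tz":0,"wx":0,"wy":0,"wz":0,"gripper":0.35},
    {"tx":0,"ty":0,"tz":0,"wx":0,"wy":0,"wz":0,"gripper":0.35},
    {"tx":0,"ty":0,"tz":0,"wx":0,"wy":0,"wz":0,"gripper":0.35}
  ]
}}

```text
time: 34.72
position: [0.531, -0.0414, 0.0237]
tool_rot: [1.962, 2.454, -0.001]
ft_force: [-3.6, 0.2, 5.5]
grip_width: 0.455
grip_force: 30.0
```

>>> {"op": "jog_arm", "data": {
  "increments": [
    {"tx":0,"ty":0,"tz":-3,"wx":0,"wy":0,"wz":0,"gripper":0.35},
    {"tx":1,"ty":0,"tz":-20,"wx":0,"wy":0,"wz":0,"gripper":0.35},
    {"tx":1,"ty":0,"tz":-50,"wx":0,"wy":0,"wz":0,"gripper":0.35},
    {"tx":1,"ty":0,"tz":-85,"wx":0,"wy":0,"wz":0,"gripper":0.35},
    {"tx":1,"ty":0,"tz":-115,"wx":0,"wy":0,"wz":0,"gripper":0.35}
  ]
}}

```text
time: 35.13
position: [0.531, -0.0402, 0.1394]
tool_rot: [1.961, 2.454, 0.001]
ft_force: [0.8, -0.1, -2.1]
grip_width: 0.456
grip_force: 30.0
```

```bash
python3 -c "
from pot import *
loc(); p=pot()
d=np.array([-np.sin(ca[2]),np.cos(ca[2])])
plan([*(p-.003*d),.135])"
```

```text
cal-frame mm [-30.  -44.3 139.4] yaw err -0.001 F_y -0.31 F [ 0.8 -0.1 -2.1] t 35.1333 w 39.69001160543867 29.999844166450202
[(array([407., 202., 484., 269.]), 0.61), (array([299., 175., 342., 241.]), 0.59)]
pot [ 0.48088365 -0.30532663] [ 2.3 -0.6 -2.2  0.7]
tx -124.7 ty -55.5 tz 4.1 wz -0.001
tx -124.7 ty -55.6 tz 4.1 wz -0.001
```

>>> {"op": "jog_arm", "data": {
  "increments": [
    {"tx":-15,"ty":-7,"tz":0,"wx":0,"wy":0,"wz":0,"gripper":0.35},
    {"tx":-40,"ty":-18,"tz":0,"wx":0,"wy":0,"wz":0,"gripper":0.35},
    {"tx":-72,"ty":-32,"tz":0,"wx":0,"wy":0,"wz":0,"gripper":0.35},
    {"tx":-107,"ty":-48,"tz":0,"wx":0,"wy":0,"wz":0,"gripper":0.35},
    {"tx":-143,"ty":-64,"tz":0,"wx":0,"wy":0,"wz":0,"gripper":0.35}
  ]
}}

```text
time: 35.65
position: [0.4991, -0.1948, 0.137]
tool_rot: [-1.959, -2.455, 0.001]
ft_force: [1.6, 0.0, -1.7]
grip_width: 0.454
grip_force: 30.0
```

>>> {"op": "jog_arm", "data": {
  "increments": [
    {"tx":-35,"ty":-15,"tz":0,"wx":0,"wy":0,"wz":0,"gripper":0.35},
    {"tx":-68,"ty":-30,"tz":0,"wx":0,"wy":0,"wz":0,"gripper":0.35},
    {"tx":-95,"ty":-42,"tz":0,"wx":0,"wy":0,"wz":0,"gripper":0.35},
    {"tx":-106,"ty":-47,"tz":0,"wx":0,"wy":0,"wz":0,"gripper":0.35},
    {"tx":-106,"ty":-47,"tz":0,"wx":0,"wy":0,"wz":0,"gripper":0.35}
  ]
}}

```text
time: 36.07
position: [0.4752, -0.3118, 0.1365]
tool_rot: [-1.969, -2.446, 0.002]
ft_force: [-0.3, -0.6, -1.6]
grip_width: 0.455
grip_force: 30.0
```

>>> {"op": "jog_arm", "data": {
  "increments": [
    {"tx":0,"ty":0,"tz":15,"wx":0,"wy":0,"wz":0,"gripper":0.35},
    {"tx":0,"ty":0,"tz":35,"wx":0,"wy":0,"wz":0,"gripper":0.35},
    {"tx":0,"ty":0,"tz":55,"wx":0,"wy":0,"wz":0,"gripper":0.35},
    {"tx":0,"ty":0,"tz":70,"wx":0,"wy":0,"wz":0,"gripper":0.35},
    {"tx":0,"ty":0,"tz":80,"wx":0,"wy":0,"wz":0,"gripper":0.35}
  ]
}}

```text
time: 36.48
position: [0.4771, -0.3047, 0.0556]
tool_rot: [-1.956, -2.454, -0.001]
ft_force: [-0.7, 0.6, -1.7]
grip_width: 0.454
grip_force: 30.0
```

```bash
python3 -c "
from pot import *
loc(); p=np.array([.4805,-.3070])
d=np.array([-np.sin(ca[2]),np.cos(ca[2])])
plan([*(p-.003*d),.018])
im=vision.get_image('scene')['color'][100:210,140:280]
cv2.imwrite('pics/p3.png',cv2.resize(im,None,fx=4,fy=4,interpolation=cv2.INTER_CUBIC))"
```

```text
cal-frame mm [-141.2 -290.2   55.6] yaw err 0.001 F_y 0.71 F [-0.7  0.6 -1.7] t 36.4833 w 39.497776687973776 29.999610353261232
tx -6.0 ty 2.8 tz 37.6 wz 0.001
```

View pics/p3.png

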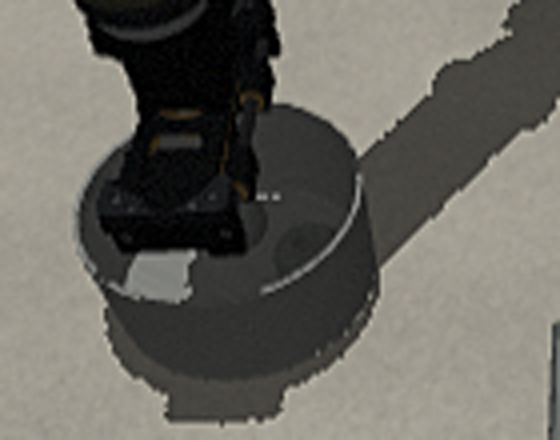

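The pot stands unmoved with the large ball at (310,240), and the medium ball is held over the middle. I lower and release it.

>>> {"op": "jog_arm", "data": {
  "increments": [
    {"tx":-4,"ty":2,"tz":10,"wx":0,"wy":0,"wz":0,"gripper":0.35},
    {"tx":-4,"ty":2,"tz":20,"wx":0,"wy":0,"wz":0,"gripper":0.35},
    {"tx":-4,"ty":2,"tz":30,"wx":0,"wy":0,"wz":0,"gripper":0.35},
    {"tx":-4,"ty":2,"tz":36,"wx":0,"wy":0,"wz":0,"gripper":0.35},
    {"tx":-4,"ty":2,"tz":36,"wx":0,"wy":0,"wz":0,"gripper":0.35}
  ]
}}

```text
time: 36.95
position: [0.4793, -0.3105, 0.0203]
tool_rot: [-1.96, -2.452, 0.0]
ft_force: [-0.7, 0.2, -1.8]
grip_width: 0.453
grip_force: 30.0
```

>>> {"op": "jog_arm", "data": {
  "increments": [
    {"tx":0,"ty":0,"tz":1,"wx":0,"wy":0,"wz":0,"gripper":0.35},
    {"tx":0,"ty":0,"tz":1,"wx":0,"wy":0,"wz":0,"gripper":0.57},
    {"tx":0,"ty":0,"tz":1,"wx":0,"wy":0,"wz":0,"gripper":0.57},
    {"tx":0,"ty":0,"tz":1,"wx":0,"wy":0,"wz":0,"gripper":0.57},
    {"tx":0,"ty":0,"tz":1,"wx":0,"wy":0,"wz":0,"gripper":0.57}
  ]
}}

```text
time: 37.37
position: [0.4808, -0.3116, 0.0217]
tool_rot: [1.961, 2.453, -0.0]
ft_force: [-0.6, -0.5, 0.3]
grip_width: 0.564
grip_force: 0.0
```

>>> {"op": "jog_arm", "data": {
  "increments": [
    {"tx":0,"ty":0,"tz":-8,"wx":0,"wy":0,"wz":0,"gripper":0.57},
    {"tx":0,"ty":0,"tz":-25,"wx":0,"wy":0,"wz":0,"gripper":0.57},
    {"tx":0,"ty":0,"tz":-55,"wx":0,"wy":0,"wz":0,"gripper":0.57},
    {"tx":0,"ty":0,"tz":-85,"wx":0,"wy":0,"wz":0,"gripper":0.57},
    {"tx":0,"ty":0,"tz":-120,"wx":0,"wy":0,"wz":0,"gripper":0.57}
  ]
}}

```text
time: 37.78
position: [0.4797, -0.3106, 0.1421]
tool_rot: [-1.96, -2.453, -0.0]
ft_force: [0.1, -1.6, -0.0]
grip_width: 0.572
grip_force: 0.0
```

```bash
python3 -c "
from pot import *
loc(); plan(W(rk,[.075,0,.14]),ca[2]-.55)"
```

```text
cal-frame mm [-140.  -296.5  142.1] yaw err -0.001 F_y -1.62 F [ 0.1 -1.6 -0. ] t 37.7833 w 49.72325458929842 0.0
tx 140.6 ty 59.5 tz 0.5 wz 0.137
tx 147.4 ty 39.7 tz 0.5 wz 0.137
tx 151.4 ty 19.2 tz 0.5 wz 0.137
tx 152.6 ty -1.7 tz 0.5 wz 0.137
```

```bash
python3 -c "
from pot import *
plan(W(rk,[.075,0,.14]),ca[2]+.56)"
```

```text
tx 140.6 ty 59.5 tz 0.5 wz -0.140
tx 130.9 ty 78.6 tz 0.5 wz -0.140
tx 118.6 ty 96.1 tz 0.5 wz -0.140
tx 104.0 ty 111.8 tz 0.5 wz -0.140
```

>>> {"op": "jog_arm", "data": {
  "increments": [
    {"tx":28,"ty":12,"tz":0,"wx":0,"wy":0,"wz":-0.028,"gripper":0.57},
    {"tx":56,"ty":24,"tz":0,"wx":0,"wy":0,"wz":-0.056,"gripper":0.57},
    {"tx":84,"ty":36,"tz":0,"wx":0,"wy":0,"wz":-0.084,"gripper":0.57},
    {"tx":112,"ty":48,"tz":0,"wx":0,"wy":0,"wz":-0.112,"gripper":0.57},
    {"tx":140.6,"ty":59.5,"tz":0,"wx":0,"wy":0,"wz":-0.14,"gripper":0.57}
  ]
}}

```text
time: 38.2
position: [0.5077, -0.1597, 0.142]
tool_rot: [1.783, 2.585, -0.0]
ft_force: [1.1, -0.1, 0.3]
grip_width: 0.569
grip_force: 0.0
```

>>> {"op": "jog_arm", "data": {
  "increments": [
    {"tx":26,"ty":16,"tz":0,"wx":0,"wy":0,"wz":-0.028,"gripper":0.57},
    {"tx":52,"ty":31,"tz":0,"wx":0,"wy":0,"wz":-0.056,"gripper":0.57},
    {"tx":78,"ty":47,"tz":0,"wx":0,"wy":0,"wz":-0.084,"gripper":0.57},
    {"tx":104,"ty":63,"tz":0,"wx":0,"wy":0,"wz":-0.112,"gripper":0.57},
    {"tx":130.9,"ty":78.6,"tz":0,"wx":0,"wy":0,"wz":-0.14,"gripper":0.57}
  ]
}}

```text
time: 38.62
position: [0.5349, -0.0094, 0.142]
tool_rot: [1.598, 2.703, -0.0]
ft_force: [0.6, -0.7, -0.2]
grip_width: 0.57
grip_force: 0.0
```

>>> {"op": "jog_arm", "data": {
  "increments": [
    {"tx":24,"ty":19,"tz":0,"wx":0,"wy":0,"wz":-0.028,"gripper":0.57},
    {"tx":47,"ty":38,"tz":0,"wx":0,"wy":0,"wz":-0.056,"gripper":0.57},
    {"tx":71,"ty":58,"tz":0,"wx":0,"wy":0,"wz":-0.084,"gripper":0.57},
    {"tx":95,"ty":77,"tz":0,"wx":0,"wy":0,"wz":-0.112,"gripper":0.57},
    {"tx":118.6,"ty":96.1,"tz":0,"wx":0,"wy":0,"wz":-0.14,"gripper":0.57}
  ]
}}

```text
time: 39.03
position: [0.562, 0.141, 0.1419]
tool_rot: [1.405, 2.809, 0.0]
ft_force: [0.6, 0.4, -0.5]
grip_width: 0.569
grip_force: 0.0
```

>>> {"op": "jog_arm", "data": {
  "increments": [
    {"tx":25,"ty":27,"tz":0,"wx":0,"wy":0,"wz":-0.03,"gripper":0.57},
    {"tx":50,"ty":54,"tz":0,"wx":0,"wy":0,"wz":-0.06,"gripper":0.57},
    {"tx":75,"ty":81,"tz":0,"wx":0,"wy":0,"wz":-0.1,"gripper":0.57},
    {"tx":104,"ty":111.8,"tz":0,"wx":0,"wy":0,"wz":-0.14,"gripper":0.57},
    {"tx":104,"ty":111.8,"tz":0,"wx":0,"wy":0,"wz":-0.14,"gripper":0.57}
  ]
}}

```text
time: 39.45
position: [0.5862, 0.3008, 0.1418]
tool_rot: [-1.188, -2.904, -0.012]
ft_force: [-1.9, 1.2, -0.0]
grip_width: 0.569
grip_force: 0.0
```

>>> {"op": "jog_arm", "data": {
  "increments": [
    {"tx":0,"ty":0,"tz":0,"wx":0,"wy":0,"wz":0,"gripper":0.57},
    {"tx":0,"ty":0,"tz":20,"wx":0,"wy":0,"wz":0,"gripper":0.57},
    {"tx":0,"ty":0,"tz":45,"wx":0,"wy":0,"wz":0,"gripper":0.57},
    {"tx":0,"ty":0,"tz":63,"wx":0,"wy":0,"wz":0,"gripper":0.57},
    {"tx":0,"ty":0,"tz":63,"wx":0,"wy":0,"wz":0,"gripper":0.57}
  ]
}}

```text
time: 39.87
position: [0.5875, 0.2856, 0.0742]
tool_rot: [-1.21, -2.896, 0.01]
ft_force: [-0.6, 0.2, -0.4]
grip_width: 0.572
grip_force: 0.0
```

```bash
python3 -c "
from pot import *
loc(); plan(W(rk,[.075,0,.0275]),ca[2]+.56)"
```

```text
cal-frame mm [ 97.4 260.9  74.2] yaw err 0.556 F_y 0.33 F [-0.6  0.2 -0.4] t 39.8667 w 49.7497251535382 0.0
tx 3.2 ty 3.6 tz 46.7 wz -0.004
```

>>> {"op": "jog_arm", "data": {
  "increments": [
    {"tx":1,"ty":1,"tz":0,"wx":0,"wy":0,"wz":0,"gripper":0.57},
    {"tx":1,"ty":1,"tz":0,"wx":0,"wy":0,"wz":0,"gripper":0.57},
    {"tx":1,"ty":1,"tz":0,"wx":0,"wy":0,"wz":0,"gripper":0.57},
    {"tx":1,"ty":1,"tz":0,"wx":0,"wy":0,"wz":0,"gripper":0.57},
    {"tx":1,"ty":1,"tz":0,"wx":0,"wy":0,"wz":0,"gripper":0.57}
  ]
}}

```text
time: 40.28
position: [0.5896, 0.2914, 0.0791]
tool_rot: [1.207, 2.899, 0.002]
ft_force: [0.3, 0.5, -0.8]
grip_width: 0.576
grip_force: 0.0
```

```bash
python3 -c "
from pot import *
loc(); plan(W(rk,[.075,0,.0275]),ca[2]+.56)"
```

```text
cal-frame mm [100.7 266.1  79.1] yaw err 0.558 F_y 0.43 F [ 0.3  0.5 -0.8] t 40.2833 w 50.0819469020542 0.0
tx 0.5 ty -2.0 tz 51.6 wz -0.002
```

>>> {"op": "jog_arm", "data": {
  "increments": [
    {"tx":0.3,"ty":-1.5,"tz":15,"wx":0,"wy":0,"wz":0,"gripper":0.57},
    {"tx":0.3,"ty":-1.5,"tz":30,"wx":0,"wy":0,"wz":0,"gripper":0.57},
    {"tx":0.3,"ty":-1.5,"tz":44,"wx":0,"wy":0,"wz":0,"gripper":0.57},
    {"tx":0.3,"ty":-1.5,"tz":51,"wx":0,"wy":0,"wz":0,"gripper":0.57},
    {"tx":0.3,"ty":-1.5,"tz":51,"wx":0,"wy":0,"wz":0,"gripper":0.57}
  ]
}}

```text
time: 40.7
position: [0.5857, 0.2891, 0.0233]
tool_rot: [-1.205, -2.897, 0.006]
ft_force: [-1.2, -0.3, 0.5]
grip_width: 0.569
grip_force: 0.0
```

>>> {"op": "jog_arm", "data": {
  "increments": [
    {"tx":0,"ty":0,"tz":0,"wx":0,"wy":0,"wz":0,"gripper":0.28},
    {"tx":0,"ty":0,"tz":0,"wx":0,"wy":0,"wz":0,"gripper":0.28},
    {"tx":0,"ty":0,"tz":0,"wx":0,"wy":0,"wz":0,"gripper":0.28},
    {"tx":0,"ty":0,"tz":0,"wx":0,"wy":0,"wz":0,"gripper":0.28},
    {"tx":0,"ty":0,"tz":0,"wx":0,"wy":0,"wz":0,"gripper":0.28}
  ]
}}

```text
time: 41.12
position: [0.5882, 0.2908, 0.0277]
tool_rot: [1.207, 2.9, 0.002]
ft_force: [0.7, 0.1, 0.8]
grip_width: 0.386
grip_force: 30.0
```

>>> {"op": "jog_arm", "data": {
  "increments": [
    {"tx":0,"ty":0,"tz":-8,"wx":0,"wy":0,"wz":0,"gripper":0.28},
    {"tx":0,"ty":0,"tz":-25,"wx":0,"wy":0,"wz":0,"gripper":0.28},
    {"tx":0,"ty":0,"tz":-50,"wx":0,"wy":0,"wz":0,"gripper":0.28},
    {"tx":0,"ty":0,"tz":-75,"wx":0,"wy":0,"wz":0,"gripper":0.28},
    {"tx":0,"ty":0,"tz":-95,"wx":0,"wy":0,"wz":0,"gripper":0.28}
  ]
}}

```text
time: 41.53
position: [0.5878, 0.2906, 0.1242]
tool_rot: [1.207, 2.9, 0.001]
ft_force: [0.3, -0.1, -1.4]
grip_width: 0.388
grip_force: 30.0
```

```bash
python3 -c "
from pot import *
loc(); plan(W(ca,[-.030,-.0435,.125]))"
```

```text
cal-frame mm [ 98.8 265.7 124.2] yaw err 0.559 F_y -0.14 F [ 0.3 -0.1 -1.4] t 41.5333 w 33.725927033921096 29.99984306457918
tx -97.0 ty -136.5 tz -0.4 wz 0.279
tx -130.8 ty -104.5 tz -0.4 wz 0.279
```

>>> {"op": "jog_arm", "data": {
  "increments": [
    {"tx":-15,"ty":-21,"tz":0,"wx":0,"wy":0,"wz":0.05,"gripper":0.28},
    {"tx":-35,"ty":-49,"tz":0,"wx":0,"wy":0,"wz":0.1,"gripper":0.28},
    {"tx":-56,"ty":-79,"tz":0,"wx":0,"wy":0,"wz":0.16,"gripper":0.28},
    {"tx":-77,"ty":-108,"tz":0,"wx":0,"wy":0,"wz":0.22,"gripper":0.28},
    {"tx":-97,"ty":-136.5,"tz":0,"wx":0,"wy":0,"wz":0.279,"gripper":0.28}
  ]
}}

```text
time: 41.95
position: [0.5585, 0.1235, 0.1223]
tool_rot: [1.602, 2.702, -0.001]
ft_force: [0.9, 0.5, -0.5]
grip_width: 0.389
grip_force: 30.0
```

>>> {"op": "jog_arm", "data": {
  "increments": [
    {"tx":-30,"ty":-24,"tz":0,"wx":0,"wy":0,"wz":0.06,"gripper":0.28},
    {"tx":-60,"ty":-48,"tz":0,"wx":0,"wy":0,"wz":0.12,"gripper":0.28},
    {"tx":-90,"ty":-72,"tz":0,"wx":0,"wy":0,"wz":0.18,"gripper":0.28},
    {"tx":-116,"ty":-93,"tz":0,"wx":0,"wy":0,"wz":0.24,"gripper":0.28},
    {"tx":-130.8,"ty":-104.5,"tz":0,"wx":0,"wy":0,"wz":0.279,"gripper":0.28}
  ]
}}

```text
time: 42.37
position: [0.5295, -0.0449, 0.1223]
tool_rot: [1.968, 2.447, -0.004]
ft_force: [-0.1, -0.8, -1.6]
grip_width: 0.391
grip_force: 30.0
```

>>> {"op": "jog_arm", "data": {
  "increments": [
    {"tx":0,"ty":0,"tz":15,"wx":0,"wy":0,"wz":0,"gripper":0.28},
    {"tx":0,"ty":0,"tz":40,"wx":0,"wy":0,"wz":0,"gripper":0.28},
    {"tx":0,"ty":0,"tz":65,"wx":0,"wy":0,"wz":0,"gripper":0.28},
    {"tx":0,"ty":0,"tz":85,"wx":0,"wy":0,"wz":0,"gripper":0.28},
    {"tx":0,"ty":0,"tz":92,"wx":0,"wy":0,"wz":0,"gripper":0.28}
  ]
}}

```text
time: 42.78
position: [0.5285, -0.0386, 0.0274]
tool_rot: [-1.955, -2.454, 0.003]
ft_force: [-0.6, -0.1, -0.8]
grip_width: 0.386
grip_force: 30.0
```

>>> {"op": "jog_arm", "data": {
  "increments": [
    {"tx":0,"ty":0,"tz":2,"wx":0,"wy":0,"wz":0,"gripper":0.28},
    {"tx":0,"ty":0,"tz":2,"wx":0,"wy":0,"wz":0,"gripper":0.28},
    {"tx":0,"ty":0,"tz":2,"wx":0,"wy":0,"wz":0,"gripper":0.28},
    {"tx":0,"ty":0,"tz":2,"wx":0,"wy":0,"wz":0,"gripper":0.28},
    {"tx":0,"ty":0,"tz":2,"wx":0,"wy":0,"wz":0,"gripper":0.28}
  ]
}}

```text
time: 43.2
position: [0.5317, -0.0396, 0.0292]
tool_rot: [1.958, 2.454, 0.001]
ft_force: [0.3, 0.6, -2.4]
grip_width: 0.388
grip_force: 30.0
```

```bash
python3 -c "
from pot import *
loc(); plan(W(ca,[-.03,-.0435,.0145]))"
```

```text
cal-frame mm [-29.2 -43.9  29.2] yaw err 0.0 F_y 0.48 F [ 0.3  0.6 -2.4] t 43.2 w 33.71573137963133 29.999804486869834
tx 0.4 ty -0.8 tz 14.7 wz 0.000
```

>>> {"op": "jog_arm", "data": {
  "increments": [
    {"tx":0,"ty":-0.8,"tz":5,"wx":0,"wy":0,"wz":0,"gripper":0.28},
    {"tx":0,"ty":-0.8,"tz":9,"wx":0,"wy":0,"wz":0,"gripper":0.28},
    {"tx":0,"ty":-0.8,"tz":12,"wx":0,"wy":0,"wz":0,"gripper":0.28},
    {"tx":0,"ty":-0.8,"tz":14,"wx":0,"wy":0,"wz":0,"gripper":0.28},
    {"tx":0,"ty":-0.8,"tz":14,"wx":0,"wy":0,"wz":0,"gripper":0.28}
  ]
}}

```text
time: 43.62
position: [0.5295, -0.0399, 0.0145]
tool_rot: [-1.959, -2.455, 0.003]
ft_force: [-3.8, -0.0, 7.8]
grip_width: 0.381
grip_force: 30.0
```

>>> {"op": "jog_arm", "data": {
  "increments": [
    {"tx":0,"ty":0,"tz":0,"wx":0,"wy":0,"wz":0,"gripper":0.28},
    {"tx":0,"ty":0,"tz":0,"wx":0,"wy":0,"wz":0,"gripper":0.57},
    {"tx":0,"ty":0,"tz":0,"wx":0,"wy":0,"wz":0,"gripper":0.57},
    {"tx":0,"ty":0,"tz":0,"wx":0,"wy":0,"wz":0,"gripper":0.57},
    {"tx":0,"ty":0,"tz":0,"wx":0,"wy":0,"wz":0,"gripper":0.57}
  ]
}}

```text
time: 44.03
position: [0.53, -0.0398, 0.0138]
tool_rot: [1.959, 2.456, 0.0]
ft_force: [-0.3, 1.0, 0.1]
grip_width: 0.55
grip_force: 0.0
```

>>> {"op": "jog_arm", "data": {
  "increments": [
    {"tx":0,"ty":0,"tz":-10,"wx":0,"wy":0,"wz":0,"gripper":0.57},
    {"tx":0,"ty":0,"tz":-35,"wx":0,"wy":0,"wz":0,"gripper":0.57},
    {"tx":0,"ty":0,"tz":-70,"wx":0,"wy":0,"wz":0,"gripper":0.55},
    {"tx":0,"ty":0,"tz":-107,"wx":0,"wy":0,"wz":0,"gripper":0.5},
    {"tx":0,"ty":0,"tz":-107,"wx":0,"wy":0,"wz":0,"gripper":0.5}
  ]
}}

```text
time: 44.45
position: [0.5349, -0.0395, 0.1285]
tool_rot: [1.952, 2.448, 0.009]
ft_force: [0.9, 0.3, 0.6]
grip_width: 0.515
grip_force: 0.0
```

>>> {"op": "jog_arm", "data": {
  "increments": [
    {"tx":22,"ty":22,"tz":0,"wx":0,"wy":0,"wz":0,"gripper":0.5},
    {"tx":45,"ty":48,"tz":0,"wx":0,"wy":0,"wz":0,"gripper":0.5},
    {"tx":67,"ty":72,"tz":0,"wx":0,"wy":0,"wz":0,"gripper":0.5},
    {"tx":86,"ty":89,"tz":0,"wx":0,"wy":0,"wz":0,"gripper":0.5},
    {"tx":86,"ty":89,"tz":0,"wx":0,"wy":0,"wz":0,"gripper":0.5}
  ]
}}

```text
time: 44.87
position: [0.5992, 0.071, 0.1219]
tool_rot: [-1.95, -2.462, -0.009]
ft_force: [0.0, 1.1, -0.4]
grip_width: 0.499
grip_force: 0.0
```

```bash
python3 -c "
from plan import *
loc()
im=vision.get_image('scene')['color'][165:245,260:370]
cv2.imwrite('pics/c4.png',cv2.resize(im,None,fx=5,fy=5,interpolation=cv2.INTER_CUBIC))"
```

```text
cal-frame mm [ 61.2  49.  121.9] yaw err 0.007 F_y 1.12 F [ 0.   1.1 -0.4] t 44.8667 w 43.43716318477001 0.0
```

View pics/c4.png

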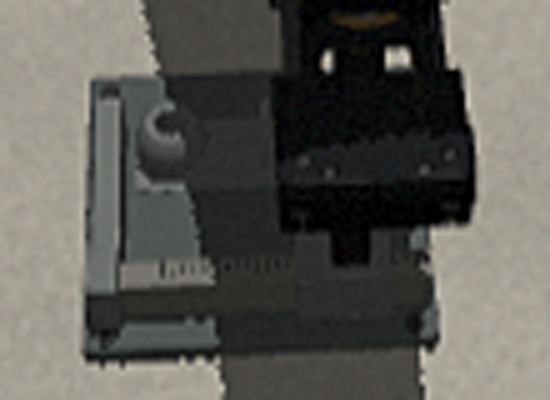

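The small ball stands flat at (168,140). I close the jaw on it.

>>> {"op": "jog_arm", "data": {
  "increments": [
    {"tx":0,"ty":0,"tz":20,"wx":0,"wy":0,"wz":0,"gripper":0.5},
    {"tx":0,"ty":0,"tz":45,"wx":0,"wy":0,"wz":0,"gripper":0.5},
    {"tx":0,"ty":0,"tz":64,"wx":0,"wy":0,"wz":0,"gripper":0.5},
    {"tx":0,"ty":0,"tz":64,"wx":0,"wy":0,"wz":0,"gripper":0.5},
    {"tx":0,"ty":0,"tz":64,"wx":0,"wy":0,"wz":0,"gripper":0.1}
  ]
}}

```text
time: 45.33
position: [0.5966, 0.0624, 0.0565]
tool_rot: [-1.96, -2.454, 0.003]
ft_force: [0.1, -0.4, -0.6]
grip_width: 0.475
grip_force: 0.0
```

>>> {"op": "jog_arm", "data": {
  "increments": [
    {"tx":0,"ty":0,"tz":0,"wx":0,"wy":0,"wz":0,"gripper":0.1},
    {"tx":0,"ty":0,"tz":0,"wx":0,"wy":0,"wz":0,"gripper":0.1},
    {"tx":0,"ty":0,"tz":0,"wx":0,"wy":0,"wz":0,"gripper":0.1},
    {"tx":0,"ty":0,"tz":0,"wx":0,"wy":0,"wz":0,"gripper":0.1},
    {"tx":0,"ty":0,"tz":0,"wx":0,"wy":0,"wz":0,"gripper":0.1}
  ]
}}

```text
time: 45.75
position: [0.5985, 0.0638, 0.0581]
tool_rot: [1.958, 2.454, 0.002]
ft_force: [0.2, -0.1, 3.1]
grip_width: 0.205
grip_force: 30.0
```

>>> {"op": "jog_arm", "data": {
  "increments": [
    {"tx":-4,"ty":0,"tz":0,"wx":0,"wy":0,"wz":0,"gripper":0.1},
    {"tx":-9,"ty":0,"tz":0,"wx":0,"wy":0,"wz":0,"gripper":0.1},
    {"tx":-15,"ty":0,"tz":0,"wx":0,"wy":0,"wz":0,"gripper":0.1},
    {"tx":-21,"ty":0,"tz":0,"wx":0,"wy":0,"wz":0,"gripper":0.1},
    {"tx":-27,"ty":0,"tz":0,"wx":0,"wy":0,"wz":0,"gripper":0.1}
  ]
}}

```text
time: 46.17
position: [0.6043, 0.0387, 0.0581]
tool_rot: [1.958, 2.457, 0.004]
ft_force: [-1.3, 2.9, 5.7]
grip_width: 0.204
grip_force: 30.0
```

>>> {"op": "jog_arm", "data": {
  "increments": [
    {"tx":-2,"ty":0,"tz":0,"wx":0,"wy":0,"wz":0,"gripper":0.1},
    {"tx":-4,"ty":0,"tz":0,"wx":0,"wy":0,"wz":0,"gripper":0.1},
    {"tx":-6,"ty":0,"tz":0,"wx":0,"wy":0,"wz":0,"gripper":0.1},
    {"tx":-8,"ty":0,"tz":0,"wx":0,"wy":0,"wz":0,"gripper":0.1},
    {"tx":-10,"ty":0,"tz":0,"wx":0,"wy":0,"wz":0,"gripper":0.1}
  ]
}}

```text
time: 46.58
position: [0.6064, 0.0296, 0.058]
tool_rot: [-1.957, -2.457, -0.004]
ft_force: [-2.0, 4.3, 5.7]
grip_width: 0.202
grip_force: 30.0
```

```bash
python3 -c "
from plan import *
loc()"
```

```text
cal-frame mm [59.  7. 58.] yaw err 0.002 F_y 4.65 F [-2.   4.3  5.7] t 46.5833 w 17.615491711643177 29.989394559524953
```

>>> {"op": "jog_arm", "data": {
  "increments": [
    {"tx":-1,"ty":0,"tz":0,"wx":0,"wy":0,"wz":0,"gripper":0.1},
    {"tx":-2,"ty":0,"tz":0,"wx":0,"wy":0,"wz":0,"gripper":0.1},
    {"tx":-3.5,"ty":0,"tz":0,"wx":0,"wy":0,"wz":0,"gripper":0.1},
    {"tx":-5,"ty":0,"tz":0,"wx":0,"wy":0,"wz":0,"gripper":0.1},
    {"tx":-6,"ty":0,"tz":0,"wx":0,"wy":0,"wz":0,"gripper":0.1}
  ]
}}

```text
time: 47.0
position: [0.6072, 0.026, 0.0581]
tool_rot: [-1.955, -2.456, -0.007]
ft_force: [-1.9, 8.0, 6.7]
grip_width: 0.205
grip_force: 30.0
```

```bash
python3 -c "
from plan import *
loc()"
```

```text
cal-frame mm [59.1  3.4 58.1] yaw err 0.003 F_y 8.24 F [-1.9  8.   6.7] t 47.0 w 17.810559120145232 29.989664247259498
```

>>> {"op": "jog_arm", "data": {
  "increments": [
    {"tx":-1,"ty":0,"tz":0,"wx":0,"wy":0,"wz":0,"gripper":0.1},
    {"tx":-2,"ty":0,"tz":0,"wx":0,"wy":0,"wz":0,"gripper":0.1},
    {"tx":-3,"ty":0,"tz":0,"wx":0,"wy":0,"wz":0,"gripper":0.1},
    {"tx":-3,"ty":0,"tz":0,"wx":0,"wy":0,"wz":0,"gripper":0.1},
    {"tx":-3,"ty":0,"tz":0,"wx":0,"wy":0,"wz":0,"gripper":0.1}
  ]
}}

```text
time: 47.42
position: [0.6077, 0.0243, 0.0581]
tool_rot: [-1.953, -2.456, -0.008]
ft_force: [-2.0, 8.1, 6.5]
grip_width: 0.207
grip_force: 30.0
```

```bash
python3 -c "
from plan import *
loc()"
```

```text
cal-frame mm [59.1  1.6 58.1] yaw err 0.004 F_y 8.33 F [-2.   8.1  6.5] t 47.4167 w 18.003874074753654 29.99204393941909
```

>>> {"op": "jog_arm", "data": {
  "increments": [
    {"tx":-1,"ty":0,"tz":0,"wx":0,"wy":0,"wz":0,"gripper":0.1},
    {"tx":-2,"ty":0,"tz":0,"wx":0,"wy":0,"wz":0,"gripper":0.1},
    {"tx":-2,"ty":0,"tz":0,"wx":0,"wy":0,"wz":0,"gripper":0.1},
    {"tx":-2,"ty":0,"tz":0,"wx":0,"wy":0,"wz":0,"gripper":0.1},
    {"tx":-2,"ty":0,"tz":0,"wx":0,"wy":0,"wz":0,"gripper":0.1}
  ]
}}

```text
time: 47.83
position: [0.6079, 0.0231, 0.0581]
tool_rot: [-1.952, -2.456, -0.009]
ft_force: [-2.9, 10.6, 6.5]
grip_width: 0.203
grip_force: 30.0
```

>>> {"op": "jog_arm", "data": {
  "increments": [
    {"tx":0,"ty":0,"tz":0,"wx":0,"wy":0,"wz":0,"gripper":0.1},
    {"tx":0,"ty":0,"tz":0,"wx":0,"wy":0,"wz":0,"gripper":0.1},
    {"tx":0,"ty":0,"tz":0,"wx":0,"wy":0,"wz":0,"gripper":0.1},
    {"tx":0,"ty":0,"tz":0,"wx":0,"wy":0,"wz":0,"gripper":0.1},
    {"tx":0,"ty":0,"tz":0,"wx":0,"wy":0,"wz":0,"gripper":0.1}
  ]
}}

```text
time: 48.25
position: [0.6079, 0.0232, 0.058]
tool_rot: [-1.952, -2.456, -0.009]
ft_force: [-2.9, 10.7, 6.4]
grip_width: 0.209
grip_force: 30.0
```

>>> {"op": "jog_arm", "data": {
  "increments": [
    {"tx":0,"ty":0,"tz":0,"wx":0,"wy":0,"wz":0,"gripper":0.1},
    {"tx":0,"ty":0,"tz":0,"wx":0,"wy":0,"wz":0,"gripper":0.1},
    {"tx":0,"ty":0,"tz":0,"wx":0,"wy":0,"wz":0,"gripper":0.1},
    {"tx":0,"ty":0,"tz":0,"wx":0,"wy":0,"wz":0,"gripper":0.1},
    {"tx":0,"ty":0,"tz":0,"wx":0,"wy":0,"wz":0,"gripper":0.1}
  ]
}}

```text
time: 48.67
position: [0.6079, 0.0232, 0.0581]
tool_rot: [-1.952, -2.456, -0.009]
ft_force: [-3.1, 10.5, 6.9]
grip_width: 0.205
grip_force: 30.0
```

```bash
python3 -c "
from plan import *
loc()"
```

```text
cal-frame mm [59.1  0.5 58.1] yaw err 0.004 F_y 10.9 F [-3.1 10.5  6.9] t 48.6667 w 17.82593136925755 29.994302596896887
```

>>> {"op": "jog_arm", "data": {
  "increments": [
    {"tx":6,"ty":0,"tz":0,"wx":0,"wy":0,"wz":0,"gripper":0.1},
    {"tx":15,"ty":0,"tz":0,"wx":0,"wy":0,"wz":0,"gripper":0.1},
    {"tx":26,"ty":0,"tz":0,"wx":0,"wy":0,"wz":0,"gripper":0.1},
    {"tx":38,"ty":0,"tz":0,"wx":0,"wy":0,"wz":0,"gripper":0.1},
    {"tx":48,"ty":0,"tz":0,"wx":0,"wy":0,"wz":0,"gripper":0.1}
  ]
}}

```text
time: 49.08
position: [0.5991, 0.0614, 0.0581]
tool_rot: [1.959, 2.451, -0.002]
ft_force: [1.4, -4.4, 6.6]
grip_width: 0.205
grip_force: 30.0
```

>>> {"op": "jog_arm", "data": {
  "increments": [
    {"tx":1,"ty":0,"tz":0,"wx":0,"wy":0,"wz":0,"gripper":0.1},
    {"tx":1,"ty":0,"tz":0,"wx":0,"wy":0,"wz":0,"gripper":0.1},
    {"tx":1,"ty":0,"tz":0,"wx":0,"wy":0,"wz":0,"gripper":0.5},
    {"tx":1,"ty":0,"tz":0,"wx":0,"wy":0,"wz":0,"gripper":0.5},
    {"tx":1,"ty":0,"tz":0,"wx":0,"wy":0,"wz":0,"gripper":0.5}
  ]
}}

```text
time: 49.5
position: [0.597, 0.0639, 0.0563]
tool_rot: [-1.96, -2.455, 0.002]
ft_force: [0.7, -0.1, 0.4]
grip_width: 0.35
grip_force: 0.0
```

>>> {"op": "jog_arm", "data": {
  "increments": [
    {"tx":0,"ty":0,"tz":-20,"wx":0,"wy":0,"wz":0,"gripper":0.5},
    {"tx":0,"ty":0,"tz":-40,"wx":0,"wy":0,"wz":0,"gripper":0.55},
    {"tx":0,"ty":0,"tz":-60,"wx":0,"wy":0,"wz":0,"gripper":0.57},
    {"tx":0,"ty":0,"tz":-63,"wx":0,"wy":0,"wz":0,"gripper":0.57},
    {"tx":0,"ty":0,"tz":-63,"wx":0,"wy":0,"wz":0,"gripper":0.57}
  ]
}}

```text
time: 49.92
position: [0.5982, 0.0645, 0.1209]
tool_rot: [1.959, 2.454, 0.002]
ft_force: [0.2, -0.4, -1.1]
grip_width: 0.561
grip_force: 0.0
```

```bash
python3 -c "
from plan import *
loc(); plan(W(ca,[-.030,-.047,.12]))"
```

```text
cal-frame mm [ 58.8  42.9 120.9] yaw err -0.0 F_y -0.39 F [ 0.2 -0.4 -1.1] t 49.9167 w 48.82211821744354 0.0
tx -90.0 ty -88.8 tz 0.9 wz -0.000
```

>>> {"op": "jog_arm", "data": {
  "increments": [
    {"tx":-26,"ty":-26,"tz":0,"wx":0,"wy":0,"wz":0,"gripper":0.57},
    {"tx":-52,"ty":-52,"tz":0,"wx":0,"wy":0,"wz":0,"gripper":0.57},
    {"tx":-78,"ty":-77,"tz":0,"wx":0,"wy":0,"wz":0,"gripper":0.57},
    {"tx":-90,"ty":-88.8,"tz":0,"wx":0,"wy":0,"wz":0,"gripper":0.57},
    {"tx":-90,"ty":-88.8,"tz":0,"wx":0,"wy":0,"wz":0,"gripper":0.57}
  ]
}}

```text
time: 50.33
position: [0.5274, -0.0485, 0.1178]
tool_rot: [-1.967, -2.447, 0.008]
ft_force: [0.8, -0.5, 0.4]
grip_width: 0.568
grip_force: 0.0
```

>>> {"op": "jog_arm", "data": {
  "increments": [
    {"tx":0,"ty":0,"tz":15,"wx":0,"wy":0,"wz":0,"gripper":0.57},
    {"tx":0,"ty":0,"tz":35,"wx":0,"wy":0,"wz":0,"gripper":0.57},
    {"tx":0,"ty":0,"tz":50,"wx":0,"wy":0,"wz":0,"gripper":0.57},
    {"tx":0,"ty":0,"tz":50,"wx":0,"wy":0,"wz":0,"gripper":0.57},
    {"tx":0,"ty":0,"tz":50,"wx":0,"wy":0,"wz":0,"gripper":0.57}
  ]
}}

```text
time: 50.75
position: [0.5298, -0.0418, 0.0686]
tool_rot: [-1.956, -2.454, 0.001]
ft_force: [0.3, -0.2, 1.3]
grip_width: 0.571
grip_force: 0.0
```

```bash
python3 -c "
from plan import *
loc(); plan(W(ca,[-.030,-.047,.020]))"
```

```text
cal-frame mm [-31.5 -45.5  68.6] yaw err 0.001 F_y -0.31 F [ 0.3 -0.2  1.3] t 50.75 w 49.66161981623863 0.0
tx -1.5 ty 1.5 tz 48.6 wz 0.001
```

>>> {"op": "jog_arm", "data": {
  "increments": [
    {"tx":-1,"ty":1,"tz":15,"wx":0,"wy":0,"wz":0,"gripper":0.57},
    {"tx":-1,"ty":1,"tz":30,"wx":0,"wy":0,"wz":0,"gripper":0.57},
    {"tx":-1,"ty":1,"tz":42,"wx":0,"wy":0,"wz":0,"gripper":0.57},
    {"tx":-1,"ty":1,"tz":49,"wx":0,"wy":0,"wz":0,"gripper":0.57},
    {"tx":-1,"ty":1,"tz":49,"wx":0,"wy":0,"wz":0,"gripper":0.57}
  ]
}}

```text
time: 51.17
position: [0.5311, -0.0431, 0.0198]
tool_rot: [-1.957, -2.455, 0.001]
ft_force: [0.5, -0.0, 0.4]
grip_width: 0.573
grip_force: 0.0
```

>>> {"op": "jog_arm", "data": {
  "increments": [
    {"tx":0,"ty":0,"tz":0,"wx":0,"wy":0,"wz":0,"gripper":0.28},
    {"tx":0,"ty":0,"tz":0,"wx":0,"wy":0,"wz":0,"gripper":0.28},
    {"tx":0,"ty":0,"tz":0,"wx":0,"wy":0,"wz":0,"gripper":0.28},
    {"tx":0,"ty":0,"tz":0,"wx":0,"wy":0,"wz":0,"gripper":0.28},
    {"tx":0,"ty":0,"tz":0,"wx":0,"wy":0,"wz":0,"gripper":0.28}
  ]
}}

```text
time: 51.58
position: [0.5323, -0.0435, 0.0217]
tool_rot: [1.959, 2.455, -0.0]
ft_force: [-2.3, -0.3, 3.6]
grip_width: 0.386
grip_force: 30.0
```

>>> {"op": "jog_arm", "data": {
  "increments": [
    {"tx":0,"ty":0,"tz":-3,"wx":0,"wy":0,"wz":0,"gripper":0.28},
    {"tx":1,"ty":0,"tz":-20,"wx":0,"wy":0,"wz":0,"gripper":0.28},
    {"tx":1,"ty":0,"tz":-50,"wx":0,"wy":0,"wz":0,"gripper":0.28},
    {"tx":1,"ty":0,"tz":-85,"wx":0,"wy":0,"wz":0,"gripper":0.28},
    {"tx":1,"ty":0,"tz":-115,"wx":0,"wy":0,"wz":0,"gripper":0.28}
  ]
}}

```text
time: 52.0
position: [0.5317, -0.0422, 0.1375]
tool_rot: [1.959, 2.456, 0.001]
ft_force: [0.4, -0.3, -1.3]
grip_width: 0.388
grip_force: 30.0
```

```bash
python3 -c "
from pot import *
loc(); p=pot()
d=np.array([-np.sin(ca[2]),np.cos(ca[2])])
plan([*(p-.047*d),.139])"
```

```text
cal-frame mm [-29.7 -46.4 137.5] yaw err 0.001 F_y -0.36 F [ 0.4 -0.3 -1.3] t 52.0 w 33.78298313679123 30.00008456641808
[(array([407., 204., 483., 269.]), 0.82)]
pot [ 0.47791604 -0.30501357] [ 1.4 -1.9 -1.3  1.8]
tx -145.1 ty -57.3 tz 1.1 wz 0.000
tx -145.1 ty -57.3 tz 1.1 wz 0.000
```

>>> {"op": "jog_arm", "data": {
  "increments": [
    {"tx":-17,"ty":-7,"tz":0,"wx":0,"wy":0,"wz":0,"gripper":0.28},
    {"tx":-45,"ty":-17,"tz":0,"wx":0,"wy":0,"wz":0,"gripper":0.28},
    {"tx":-80,"ty":-31,"tz":0,"wx":0,"wy":0,"wz":0,"gripper":0.28},
    {"tx":-118,"ty":-46,"tz":0,"wx":0,"wy":0,"wz":0,"gripper":0.28},
    {"tx":-155,"ty":-60,"tz":0,"wx":0,"wy":0,"wz":0,"gripper":0.28}
  ]
}}

```text
time: 52.52
position: [0.5066, -0.2084, 0.135]
tool_rot: [-1.958, -2.456, 0.001]
ft_force: [0.6, 0.0, -1.9]
grip_width: 0.386
grip_force: 30.0
```

>>> {"op": "jog_arm", "data": {
  "increments": [
    {"tx":-37,"ty":-14,"tz":0,"wx":0,"wy":0,"wz":0,"gripper":0.28},
    {"tx":-74,"ty":-28,"tz":0,"wx":0,"wy":0,"wz":0,"gripper":0.28},
    {"tx":-108,"ty":-42,"tz":0,"wx":0,"wy":0,"wz":0,"gripper":0.28},
    {"tx":-128,"ty":-50,"tz":0,"wx":0,"wy":0,"wz":0,"gripper":0.28},
    {"tx":-136,"ty":-53,"tz":0,"wx":0,"wy":0,"wz":0,"gripper":0.28}
  ]
}}

```text
time: 52.93
position: [0.4834, -0.3564, 0.1343]
tool_rot: [-1.967, -2.448, 0.003]
ft_force: [0.0, 0.6, -2.4]
grip_width: 0.388
grip_force: 30.0
```

>>> {"op": "jog_arm", "data": {
  "increments": [
    {"tx":0,"ty":0,"tz":5,"wx":0,"wy":0,"wz":0,"gripper":0.28},
    {"tx":0,"ty":0,"tz":25,"wx":0,"wy":0,"wz":0,"gripper":0.28},
    {"tx":0,"ty":0,"tz":45,"wx":0,"wy":0,"wz":0,"gripper":0.28},
    {"tx":0,"ty":0,"tz":55,"wx":0,"wy":0,"wz":0,"gripper":0.28},
    {"tx":0,"ty":0,"tz":55,"wx":0,"wy":0,"wz":0,"gripper":0.28}
  ]
}}

```text
time: 53.35
position: [0.485, -0.3477, 0.0777]
tool_rot: [-1.952, -2.454, -0.001]
ft_force: [-1.6, 0.6, -1.0]
grip_width: 0.387
grip_force: 30.0
```

```bash
python3 -c "
from pot import *
loc(); p=np.array([.4795,-.3065]); print([ (np.round(x['bbox']),x['conf']) for x in vision.spot_in('scene','pot')[:2]])
d=np.array([-np.sin(ca[2]),np.cos(ca[2])])
plan([*(p-.047*d),.018])
im=vision.get_image('scene')['color'][100:210,140:280]
cv2.imwrite('pics/p4.png',cv2.resize(im,None,fx=4,fy=4,interpolation=cv2.INTER_CUBIC))"
```

```text
cal-frame mm [-143.  -333.9   77.7] yaw err 0.003 F_y 0.94 F [-1.6  0.6 -1. ] t 53.35 w 33.711469020217905 29.99974674778059
[(array([160., 127., 236., 194.]), 0.61)]
tx -4.4 ty 3.1 tz 61.5 wz 0.003
```

View pics/p4.png

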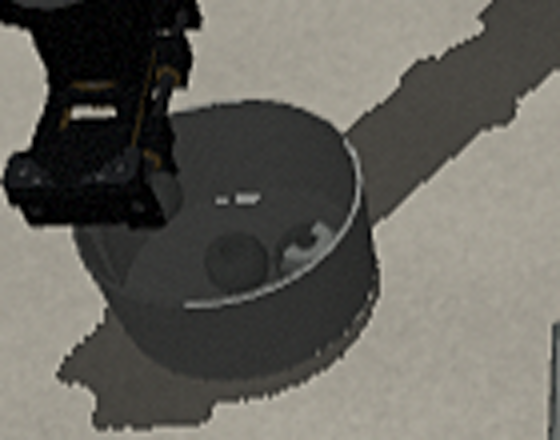

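The large (310,250) and medium (237,262) balls lie in the pot, and the small one hangs inside the left wall. I lower and release it.

>>> {"op": "jog_arm", "data": {
  "increments": [
    {"tx":-1,"ty":2,"tz":15,"wx":0,"wy":0,"wz":0,"gripper":0.28},
    {"tx":-1,"ty":2,"tz":30,"wx":0,"wy":0,"wz":0,"gripper":0.28},
    {"tx":-1,"ty":2,"tz":45,"wx":0,"wy":0,"wz":0,"gripper":0.28},
    {"tx":-1,"ty":2,"tz":56,"wx":0,"wy":0,"wz":0,"gripper":0.28},
    {"tx":-1,"ty":2,"tz":61,"wx":0,"wy":0,"wz":0,"gripper":0.28}
  ]
}}

```text
time: 53.87
position: [0.4879, -0.3513, 0.0183]
tool_rot: [-1.958, -2.455, -0.0]
ft_force: [-0.2, -0.2, -1.1]
grip_width: 0.389
grip_force: 30.0
```

>>> {"op": "jog_arm", "data": {
  "increments": [
    {"tx":0,"ty":0,"tz":1,"wx":0,"wy":0,"wz":0,"gripper":0.28},
    {"tx":0,"ty":0,"tz":2,"wx":0,"wy":0,"wz":0,"gripper":0.28},
    {"tx":0,"ty":0,"tz":2,"wx":0,"wy":0,"wz":0,"gripper":0.5},
    {"tx":0,"ty":0,"tz":2,"wx":0,"wy":0,"wz":0,"gripper":0.5},
    {"tx":0,"ty":0,"tz":2,"wx":0,"wy":0,"wz":0,"gripper":0.5}
  ]
}}

```text
time: 54.28
position: [0.4891, -0.3523, 0.0191]
tool_rot: [1.958, 2.454, -0.0]
ft_force: [-0.4, -0.1, 1.0]
grip_width: 0.481
grip_force: 0.0
```

>>> {"op": "jog_arm", "data": {
  "increments": [
    {"tx":0,"ty":0,"tz":-8,"wx":0,"wy":0,"wz":0,"gripper":0.5},
    {"tx":0,"ty":0,"tz":-25,"wx":0,"wy":0,"wz":0,"gripper":0.5},
    {"tx":0,"ty":0,"tz":-55,"wx":0,"wy":0,"wz":0,"gripper":0.5},
    {"tx":0,"ty":0,"tz":-85,"wx":0,"wy":0,"wz":0,"gripper":0.5},
    {"tx":0,"ty":0,"tz":-120,"wx":0,"wy":0,"wz":0,"gripper":0.5}
  ]
}}

```text
time: 54.7
position: [0.4879, -0.3514, 0.1393]
tool_rot: [-1.958, -2.455, -0.0]
ft_force: [-0.4, -1.1, -0.2]
grip_width: 0.495
grip_force: 0.0
```

```bash
python3 -c "
from pot import *
loc(); plan(W(ca,[.059,.0425,.135]))"
```

```text
cal-frame mm [-141.  -338.1  139.3] yaw err 0.001 F_y -0.96 F [-0.4 -1.1 -0.2] t 54.7 w 43.10662231844268 0.0
tx 126.8 ty 66.8 tz 1.4 wz 0.000
tx 126.8 ty 66.7 tz 1.4 wz 0.000
tx 126.9 ty 66.7 tz 1.4 wz 0.000
```

Now to the post and shut the caliper.

>>> {"op": "jog_arm", "data": {
  "increments": [
    {"tx":30,"ty":16,"tz":0,"wx":0,"wy":0,"wz":0,"gripper":0.5},
    {"tx":65,"ty":34,"tz":0,"wx":0,"wy":0,"wz":0,"gripper":0.5},
    {"tx":100,"ty":53,"tz":0,"wx":0,"wy":0,"wz":0,"gripper":0.5},
    {"tx":135,"ty":71,"tz":0,"wx":0,"wy":0,"wz":0,"gripper":0.5},
    {"tx":170,"ty":89.5,"tz":0,"wx":0,"wy":0,"wz":0,"gripper":0.5}
  ]
}}

```text
time: 55.12
position: [0.5384, -0.1646, 0.1394]
tool_rot: [1.958, 2.454, -0.0]
ft_force: [0.7, -0.2, -0.2]
grip_width: 0.5
grip_force: 0.0
```

>>> {"op": "jog_arm", "data": {
  "increments": [
    {"tx":35,"ty":18,"tz":0,"wx":0,"wy":0,"wz":0,"gripper":0.5},
    {"tx":70,"ty":37,"tz":0,"wx":0,"wy":0,"wz":0,"gripper":0.5},
    {"tx":105,"ty":55,"tz":0,"wx":0,"wy":0,"wz":0,"gripper":0.5},
    {"tx":140,"ty":74,"tz":0,"wx":0,"wy":0,"wz":0,"gripper":0.5},
    {"tx":160,"ty":84,"tz":0,"wx":0,"wy":0,"wz":0,"gripper":0.5}
  ]
}}

```text
time: 55.53
position: [0.5851, 0.0145, 0.1396]
tool_rot: [1.952, 2.46, 0.005]
ft_force: [-0.4, 0.3, 0.2]
grip_width: 0.501
grip_force: 0.0
```

>>> {"op": "jog_arm", "data": {
  "increments": [
    {"tx":20,"ty":10,"tz":0,"wx":0,"wy":0,"wz":0,"gripper":0.5},
    {"tx":40,"ty":21,"tz":0,"wx":0,"wy":0,"wz":0,"gripper":0.5},
    {"tx":50.5,"ty":26.7,"tz":0,"wx":0,"wy":0,"wz":0,"gripper":0.5},
    {"tx":50.5,"ty":26.7,"tz":0,"wx":0,"wy":0,"wz":0,"gripper":0.5},
    {"tx":50.5,"ty":26.7,"tz":0,"wx":0,"wy":0,"wz":0,"gripper":0.5}
  ]
}}

```text
time: 55.95
position: [0.5991, 0.0634, 0.1383]
tool_rot: [1.958, 2.456, -0.001]
ft_force: [-0.8, -0.5, 0.3]
grip_width: 0.502
grip_force: 0.0
```

```bash
python3 -c "
from pot import *
loc(); plan(W(ca,[.059,.0425,.057])); pot()"
```

```text
cal-frame mm [ 59.4  41.7 138.3] yaw err 0.001 F_y -0.35 F [-0.8 -0.5  0.3] t 55.95 w 43.64991997225355 0.0
tx 0.8 ty -0.4 tz 81.3 wz 0.001
[(array([412., 203., 485., 267.]), 0.93)]
pot [ 0.4814449  -0.31373004] [-0.1 -2.3  0.1  2.2]
```

>>> {"op": "jog_arm", "data": {
  "increments": [
    {"tx":0.5,"ty":0,"tz":20,"wx":0,"wy":0,"wz":0,"gripper":0.5},
    {"tx":0.5,"ty":0,"tz":45,"wx":0,"wy":0,"wz":0,"gripper":0.5},
    {"tx":0.5,"ty":0,"tz":68,"wx":0,"wy":0,"wz":0,"gripper":0.5},
    {"tx":0.5,"ty":0,"tz":80,"wx":0,"wy":0,"wz":0,"gripper":0.5},
    {"tx":0.5,"ty":0,"tz":80,"wx":0,"wy":0,"wz":0,"gripper":0.5}
  ]
}}

```text
time: 56.47
position: [0.5967, 0.0617, 0.0549]
tool_rot: [-1.96, -2.451, 0.007]
ft_force: [-0.5, -0.4, -0.1]
grip_width: 0.499
grip_force: 0.0
```

>>> {"op": "jog_arm", "data": {
  "increments": [
    {"tx":0,"ty":0,"tz":0,"wx":0,"wy":0,"wz":0,"gripper":0.1},
    {"tx":0,"ty":0,"tz":0,"wx":0,"wy":0,"wz":0,"gripper":0.1},
    {"tx":0,"ty":0,"tz":0,"wx":0,"wy":0,"wz":0,"gripper":0.1},
    {"tx":0,"ty":0,"tz":0,"wx":0,"wy":0,"wz":0,"gripper":0.1},
    {"tx":0,"ty":0,"tz":0,"wx":0,"wy":0,"wz":0,"gripper":0.1}
  ]
}}

```text
time: 56.88
position: [0.5985, 0.0639, 0.0589]
tool_rot: [-1.959, -2.456, 0.002]
ft_force: [-8.2, -1.7, 6.4]
grip_width: 0.208
grip_force: 4.0
```

>>> {"op": "jog_arm", "data": {
  "increments": [
    {"tx":-5,"ty":0,"tz":0,"wx":0,"wy":0,"wz":0,"gripper":0.1},
    {"tx":-14,"ty":0,"tz":0,"wx":0,"wy":0,"wz":0,"gripper":0.1},
    {"tx":-24,"ty":0,"tz":0,"wx":0,"wy":0,"wz":0,"gripper":0.1},
    {"tx":-34,"ty":0,"tz":0,"wx":0,"wy":0,"wz":0,"gripper":0.1},
    {"tx":-44,"ty":0,"tz":0,"wx":0,"wy":0,"wz":0,"gripper":0.1}
  ]
}}

```text
time: 57.3
position: [0.608, 0.0229, 0.0589]
tool_rot: [-1.956, -2.456, -0.001]
ft_force: [-4.9, 2.7, 5.9]
grip_width: 0.203
grip_force: 30.0
```

>>> {"op": "jog_arm", "data": {
  "increments": [
    {"tx":-5,"ty":0,"tz":0,"wx":0,"wy":0,"wz":0,"gripper":0.1},
    {"tx":-10,"ty":0,"tz":0,"wx":0,"wy":0,"wz":0,"gripper":0.1},
    {"tx":-15,"ty":0,"tz":0,"wx":0,"wy":0,"wz":0,"gripper":0.1},
    {"tx":-19,"ty":0,"tz":0,"wx":0,"wy":0,"wz":0,"gripper":0.1},
    {"tx":-22,"ty":0,"tz":0,"wx":0,"wy":0,"wz":0,"gripper":0.1}
  ]
}}

```text
time: 57.72
position: [0.6131, 0.0007, 0.0588]
tool_rot: [-1.957, -2.456, -0.0]
ft_force: [-4.2, 2.9, 6.3]
grip_width: 0.205
grip_force: 30.0
```

```bash
python3 -c "
from pot import *
loc()"
```

```text
cal-frame mm [ 59.2 -22.6  58.8] yaw err 0.001 F_y 3.72 F [-4.2  2.9  6.3] t 57.7167 w 17.837893843092438 29.993282868526876
```

>>> {"op": "jog_arm", "data": {
  "increments": [
    {"tx":-1,"ty":0,"tz":0,"wx":0,"wy":0,"wz":0,"gripper":0.1},
    {"tx":-2,"ty":0,"tz":0,"wx":0,"wy":0,"wz":0,"gripper":0.1},
    {"tx":-4,"ty":0,"tz":0,"wx":0,"wy":0,"wz":0,"gripper":0.1},
    {"tx":-6,"ty":0,"tz":0,"wx":0,"wy":0,"wz":0,"gripper":0.1},
    {"tx":-7,"ty":0,"tz":0,"wx":0,"wy":0,"wz":0,"gripper":0.1}
  ]
}}

```text
time: 58.13
position: [0.6143, -0.0044, 0.0589]
tool_rot: [-1.955, -2.455, -0.002]
ft_force: [-5.4, 5.6, 6.4]
grip_width: 0.203
grip_force: 30.0
```

```bash
python3 -c "
from pot import *
loc()"
```

```text
cal-frame mm [ 59.2 -27.8  58.9] yaw err 0.002 F_y 6.66 F [-5.4  5.6  6.4] t 58.1333 w 17.633152594017258 29.991679550148547
```

>>> {"op": "jog_arm", "data": {
  "increments": [
    {"tx":-1,"ty":0,"tz":0,"wx":0,"wy":0,"wz":0,"gripper":0.1},
    {"tx":-2,"ty":0,"tz":0,"wx":0,"wy":0,"wz":0,"gripper":0.1},
    {"tx":-3,"ty":0,"tz":0,"wx":0,"wy":0,"wz":0,"gripper":0.1},
    {"tx":-3,"ty":0,"tz":0,"wx":0,"wy":0,"wz":0,"gripper":0.1},
    {"tx":-3,"ty":0,"tz":0,"wx":0,"wy":0,"wz":0,"gripper":0.1}
  ]
}}

```text
time: 58.55
position: [0.6143, -0.0044, 0.0588]
tool_rot: [-1.951, -2.455, -0.004]
ft_force: [-6.7, 7.8, 6.6]
grip_width: 0.206
grip_force: 30.0
```

```bash
python3 -c "
from pot import *
loc()"
```

```text
cal-frame mm [ 59.2 -27.8  58.8] yaw err 0.004 F_y 9.06 F [-6.7  7.8  6.6] t 58.55 w 17.943883008703217 29.99490637332201
```

The jaw is at its hard stop, so it is fully shut. I relax, release and withdraw.

>>> {"op": "jog_arm", "data": {
  "increments": [
    {"tx":2,"ty":0,"tz":0,"wx":0,"wy":0,"wz":0,"gripper":0.1},
    {"tx":4,"ty":0,"tz":0,"wx":0,"wy":0,"wz":0,"gripper":0.1},
    {"tx":4,"ty":0,"tz":0,"wx":0,"wy":0,"wz":0,"gripper":0.6},
    {"tx":4,"ty":0,"tz":0,"wx":0,"wy":0,"wz":0,"gripper":0.6},
    {"tx":4,"ty":0,"tz":0,"wx":0,"wy":0,"wz":0,"gripper":0.6}
  ]
}}

```text
time: 58.97
position: [0.6154, -0.0067, 0.058]
tool_rot: [1.959, 2.455, 0.0]
ft_force: [-0.2, -0.2, 0.4]
grip_width: 0.353
grip_force: 0.0
```

>>> {"op": "jog_arm", "data": {
  "increments": [
    {"tx":0,"ty":0,"tz":-10,"wx":0,"wy":0,"wz":0,"gripper":0.6},
    {"tx":0,"ty":0,"tz":-35,"wx":0,"wy":0,"wz":0,"gripper":0.6},
    {"tx":0,"ty":0,"tz":-70,"wx":0,"wy":0,"wz":0,"gripper":0.6},
    {"tx":0,"ty":0,"tz":-105,"wx":0,"wy":0,"wz":0,"gripper":0.6},
    {"tx":0,"ty":0,"tz":-130,"wx":0,"wy":0,"wz":0,"gripper":0.6}
  ]
}}

```text
time: 59.38
position: [0.616, -0.006, 0.1918]
tool_rot: [1.958, 2.453, 0.003]
ft_force: [1.3, 0.0, 0.1]
grip_width: 0.592
grip_force: 0.0
```

>>> {"op": "jog_arm", "data": {
  "increments": [
    {"tx":40,"ty":0,"tz":0,"wx":0,"wy":0,"wz":0,"gripper":0.6},
    {"tx":80,"ty":0,"tz":0,"wx":0,"wy":0,"wz":0,"gripper":0.6},
    {"tx":120,"ty":0,"tz":0,"wx":0,"wy":0,"wz":0,"gripper":0.6},
    {"tx":150,"ty":0,"tz":0,"wx":0,"wy":0,"wz":0,"gripper":0.6},
    {"tx":150,"ty":0,"tz":0,"wx":0,"wy":0,"wz":0,"gripper":0.6}
  ]
}}

```text
time: 59.8
position: [0.5789, 0.1496, 0.1896]
tool_rot: [-1.944, -2.465, -0.007]
ft_force: [0.3, 0.7, 0.9]
grip_width: 0.599
grip_force: 0.0
```

```bash
python3 -c "
from pot import *
loc()
a=vision.get_image('top')['color']; b=vision.get_image('scene')['color']
cv2.imwrite('pics/end.png',cv2.resize(np.vstack([a[95:300,150:500],b[115:330,150:500]]),None,fx=1.4,fy=1.4,interpolation=cv2.INTER_CUBIC))"
```

```text
cal-frame mm [ 58.8 130.2 189.6] yaw err 0.012 F_y 0.65 F [0.3 0.7 0.9] t 59.8 w 52.12363177460457 0.0
```

View pics/end.png

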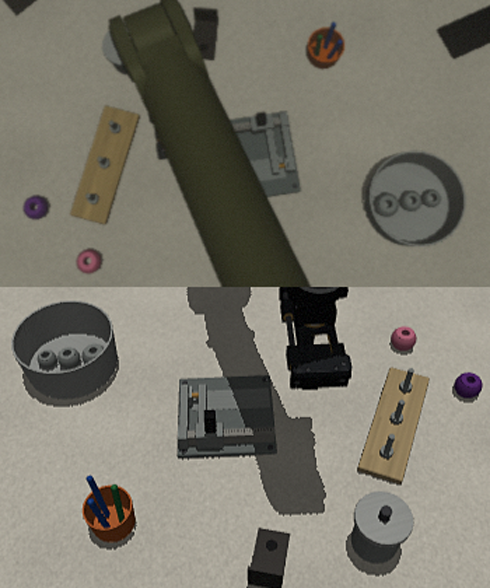

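The three balls lie in the upright pot at (385-430,200), the rack posts are bare, the jaw is against the anvil, and the bystanders are untouched. I hand the job in.

```bash
python3 -c "
from h import *
print(ctrl.close_job())"
```

```text
the job is handed in; nothing more can be done
None
```

I checked the large, medium and small balls in that order and lowered each into the pot. The caliper is slid shut with the other things left alone, and the job is handed in; the hand-in gave no verdict.

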